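# Clear the thread stands and buckles off the cutting bench

## Task

Clear the bench for the next roll: first push the telescoping mast of every thread stand fully home where it stands, the innermost section before the middle one, then stand all of them upright inside the low grey carrier, masts still fully collapsed. After that tip the tray of webbing buckles out into the green hopper, so that all of them end up in it, and put the empty tray back down flat on the bench. Do not knock a stand over, and leave the thread cone, the cord reel and the screwdriver where they are.

Things in the scene. Friction and masses are not known exactly. Their poses are not given: they have to be found in the camera images.
- stand0_grip (a point): Thread stand 0 (one of up to three alike; may be absent): a loose round weighted foot, 86 mm across, 14 mm high, with an upright mast on its centre; 0.6 kg. This point is on the mast axis 100 mm above the foot's underside, on the fixed outer tube (32 mm diameter, bare metal from 14 mm up, black band at its top end, 120 mm up): grip it here to carry it. z is up along the mast.
- stand0_top (a point): Centre of the upper face of stand 0's black top disc (26 mm diameter, 6 mm thick), the top of its innermost section. Its height above the foot's underside is 134 mm collapsed, plus both joint values when extended. Pressing down here slides the sections in; the stand cannot be carried by it, as the sections would pull out.
- stand0_mid (a joint): How far the middle section (22 mm tube, with a 26 mm black collar 8 mm high on top) of stand 0 stands out of the outer tube, m: 0 is fully home, its collar on the outer tube's end; at most 0.078. Held by friction of about 8 N; no spring.
- stand0_inner (a joint): How far the innermost section (14 mm tube under the top disc) of stand 0 stands out of the middle section, m: 0 is fully home, disc on the middle collar; at most 0.078. Held by friction of about 3.5 N; no spring: a gentle push on the disc moves it alone until home, a firmer one then moves the middle section.
- stand1_grip (a point): Thread stand 1 (one of up to three alike; may be absent): a loose round weighted foot, 86 mm across, 14 mm high, with an upright mast on its centre; 0.6 kg. This point is on the mast axis 100 mm above the foot's underside, on the fixed outer tube (32 mm diameter, bare metal from 14 mm up, black band at its top end, 120 mm up): grip it here to carry it. z is up along the mast.
- stand1_top (a point): Centre of the upper face of stand 1's black top disc (26 mm diameter, 6 mm thick), the top of its innermost section. Its height above the foot's underside is 134 mm collapsed, plus both joint values when extended. Pressing down here slides the sections in; the stand cannot be carried by it, as the sections would pull out.
- stand1_mid (a joint): How far the middle section (22 mm tube, with a 26 mm black collar 8 mm high on top) of stand 1 stands out of the outer tube, m: 0 is fully home, its collar on the outer tube's end; at most 0.078. Held by friction of about 8 N; no spring.
- stand1_inner (a joint): How far the innermost section (14 mm tube under the top disc) of stand 1 stands out of the middle section, m: 0 is fully home, disc on the middle collar; at most 0.078. Held by friction of about 3.5 N; no spring: a gentle push on the disc moves it alone until home, a firmer one then moves the middle section.
- stand2_grip (a point): Thread stand 2 (one of up to three alike; may be absent): a loose round weighted foot, 86 mm across, 14 mm high, with an upright mast on its centre; 0.6 kg. This point is on the mast axis 100 mm above the foot's underside, on the fixed outer tube (32 mm diameter, bare metal from 14 mm up, black band at its top end, 120 mm up): grip it here to carry it. z is up along the mast.
- stand2_top (a point): Centre of the upper face of stand 2's black top disc (26 mm diameter, 6 mm thick), the top of its innermost section. Its height above the foot's underside is 134 mm collapsed, plus both joint values when extended. Pressing down here slides the sections in; the stand cannot be carried by it, as the sections would pull out.
- stand2_mid (a joint): How far the middle section (22 mm tube, with a 26 mm black collar 8 mm high on top) of stand 2 stands out of the outer tube, m: 0 is fully home, its collar on the outer tube's end; at most 0.078. Held by friction of about 8 N; no spring.
- stand2_inner (a joint): How far the innermost section (14 mm tube under the top disc) of stand 2 stands out of the middle section, m: 0 is fully home, disc on the middle collar; at most 0.078. Held by friction of about 3.5 N; no spring: a gentle push on the disc moves it alone until home, a firmer one then moves the middle section.
- carrier: Low grey open-topped carrier for the stands, fixed on the bench: 350 mm along its x, 116 mm along its y, 26 mm high, walls and floor 5 mm. Origin at the centre of its underside. It holds three stands side by side, for instance 110 mm apart along its x, on its y centre line.
- tray_handle (a point): On the handle of the loose aluminium parts tray (0.3 kg), 98 mm above its underside, over its middle. The handle is an upright plate 10 mm thick (y), 70 mm long (x), its top 115 mm above the underside: pinch it across y. Axes are the tray's: x towards its open end, z up.
- tray_mouth (a point): Middle of the tray's open end, on its floor: 90 mm ahead (+x) of the handle and 93 mm below it. The tray is 180 mm long (x), 160 mm wide (y), floor 5 mm; side walls 40 mm, back wall (-x) 45 mm high; the handle plate runs on below as a 40 mm high divider along the whole length. The contents slide out over this end when it is tipped down steeply (about 50 degrees or more).
- buckle0_mid (a point): Centre of black plastic webbing buckle 0 (may be absent): 55 by 40 by 18 mm, 40 g, lying loose in the tray at the start.
- buckle1_mid (a point): Centre of black plastic webbing buckle 1 (may be absent): 55 by 40 by 18 mm, 40 g, lying loose in the tray at the start.
- buckle2_mid (a point): Centre of black plastic webbing buckle 2 (may be absent): 55 by 40 by 18 mm, 40 g, lying loose in the tray at the start.
- buckle3_mid (a point): Centre of black plastic webbing buckle 3 (may be absent): 55 by 40 by 18 mm, 40 g, lying loose in the tray at the start.
- hopper: Green open-topped sheet-metal spares hopper, fixed on the bench: 180 mm along its x, 250 mm along its y, 110 mm high, walls 5 mm. Origin at the centre of its underside.
- cone: Bystander: loose dark cone of thread, 72 mm across and 130 mm high. Origin under its centre.
- reel: Bystander: loose white cord reel standing on its flange, 120 mm across, 100 mm high. Origin under its centre.
- driver: Bystander: screwdriver lying on the bench near the carrier.

How it is judged:
By the outcome, as a careful person would: the job done as asked, in the order asked, and still so for the second after the job is handed in, with the robot touching nothing.
Of stand0, stand1, stand2 only 2 to 3 are there at a start; the rules pass over those that are not, and their reading is None.
Of buckle0, buckle1, buckle2, buckle3 only 2 to 4 are there at a start; the rules pass over those that are not, and their reading is None.
At some moment in a run one of tray may be knocked a few centimetres aside while the robot is not near it.
It also fails if it takes over 210 s, if anything falls off the work surface, if the arm or the gripper's body presses on something with over 40 N, if the wrist force passes 120 N, or if a joint passes its speed limit or range.

## Robot

A 6-joint arm with a two-finger parallel gripper is mounted at the origin on the work surface. World frame = base frame: x ahead of the robot, y to its left, z up, the work surface at z = 0. Lengths are in m, angles in rad, forces in N, time in s.
With the tool pointing down it reaches from about 0.35 to 0.85 m from the base axis. Payload 8.1 kg.
Tool frame: the origin (TCP) lies midway between the tips of the shut fingers; the grasp point (between the pads) lies 19 mm behind it (bot.grasp_offset is the distance from the TCP to the grasp point, in m); z points along the fingers, y is the direction in which the jaws open and shut (so a half turn about z gives the same grasp; the last joint's range is limited). The gripper opens to 93 mm and grips with 3 to 60 N. Pads are 15 mm wide; open, the fingers measure 128 mm over their backs; the gripper's body (75 mm by 188 mm) begins 65 mm behind the grasp point.
Start: joints at [-1.383, 0.13, 1.488, -0, 1.523, -0.085], TCP at [0.162, -0.578, 0.219] pointing down, gripper open.
Joint ranges: [-2.96, 2.96], [-0.89, 2.26], [0.02, 2.5], [-1.34, 4.48], [0, 2.73], [-2.66, 2.66]. Speed limits (rad/s): [2.39, 2.39, 2.79, 3.14, 3.14, 3.14].

## Interface

Orientations are given as a 3x3 rotation matrix whose columns are the frame's x, y, z axes.
In Python, from plant import bot gives the robot as it stands.
- The arm moves only by the tool step_arm, never from a script. Its argument "commands" is a list of rows, each an object of numbers: "dx", "dy", "dz": the shift along the tool's x, y, z in mm; "rx", "ry", "rz": the turn, a rotation vector about the tool's x, y, z in rad; "grip": the gripper's target within -1 to 1 (fully open at 1, half-way at 0, shut at -1). In form: [{"dx": .., "dy": .., "dz": .., "rx": .., "ry": .., "rz": .., "grip": ..}, ...]. A call has 1 to 5 rows; each row shifts and turns the commanded pose from where the row before left it, along the tool's axes as they then stand; what a row does not reach is not made up. A row lasts 1/8 s, in which the tool goes at most 62.5 mm and 10.7 degrees, less where a joint would pass 70% of its speed; a pose out of reach is approached as far as the arm can. A call is refused whole if a number of a shift passes 62.5 or a number of a turn 0.188, either way. A call with a gripper value outside its range is refused whole. The fingers move at their own pace and stop on an object; "force" is the grip in N (left out, the last holds). Time passes only in rows, so rows that do not move let the fingers close. It gives the time, the measured TCP pose, the force and the opening at its end, in the units of the state.
- bot.state(): the state, without advancing time (a new reading comes with each control period).
- bot.snapshot(name): name is "scene" or "top" or "wrist"; returns a dict with "image" (420x560x3 uint8, red, green, blue), "fx", "fy", "cx", "cy" (pixels), "dist_coeffs" ([k1, k2, p1, p2, k3] as OpenCV has them; the pictures are not rectified), "view" (4x4, takes a point from world to camera coordinates). Camera axes: x right, y down, z forward; pixel columns grow to the right and rows downward; lengths in m; the calibration is good to about 2 mm. A picture is of the moment at which its call begins. There is no depth.
- bot.job_done(): hands the job in, once; it reports no verdict.
Trained networks look in a picture, given as the dict that the camera call returned (one of the last four; its "shot" number tells which), for a name from the list of things; names that differ only in an ending like _2 or _b are one class to them, and where a whole thing is asked for, a point or a joint stands for the part that bears it (a point fixed in the world has none). Each returns a list of dicts, best first, with "p" (0 to 1); they miss things now and then, are a little off and sometimes report something else, mostly with a low value. They report only what shows in the picture. A call takes as long as a camera call.
- bot.cut_out(picture, thing): "region" (420x560 bool, what is visible of it) and "location" ([column, row] in pixels, amid what is visible of it).
The state is a dict: "clock": time; "joint_pos": joint angles; "dq": joint speeds; "tau": joint torques, N m; "tcp_pos": TCP position; "eef_rot": TCP orientation; "ft_force": force on the tool from outside, world axes, zero at the start; "ft_torque": the same for the moment, N m; "finger_gap": finger opening in m.
Only numpy, scipy, OpenCV 4.12 (cv2) and the standard library are available. Lean on these libraries where they do the work, as an engineer would, in place of code of your own. Each camera call takes 0.05 s, during which the arm holds its last target.

## Working session

There is one attempt and no reset: what is moved stays moved. The work goes in short steps, Python scripts to look and compute and a tool call to move; the robot and the scene stay as the last step left them, time stands still between calls to the robot, and variables do not carry over. Pictures are saved under pics/ and viewed, and the job is handed in when it is done.

Besides the shell and the picture viewer there is one more tool, called after ">>>" as a command line: name --argument value ..., lists and objects as JSON in quotes. step_arm: Moves the arm, as the interface text tells. Its arguments: {"type":"object","properties":{"commands":{"type":"array"},"force":{"type":"number"}},"required":["commands"]}

```bash
ls -la; mkdir -p pics; python3 - <<'E'
from plant import bot
import cv2
print(bot.state())
for n in ["scene","top","wrist"]:
    s=bot.snapshot(n); cv2.imwrite(f"pics/{n}0.png",s["image"][:,:,::-1]); print(n,s["fx"],s["cx"],s["cy"],s["dist_coeffs"],s["view"])
E
```

```text
total 12
drwxr-xr-x  3 agent agent 4096 Dec  7 14:21 .
drwxr-xr-x 23 root  root  4096 Dec  7 14:21 ..
drwxr-xr-x  2 agent agent 4096 Dec  7 14:21 pics
{'clock': 0.0, 'joint_pos': array([-1.38338655e+00,  1.31133779e-01,  1.48925517e+00,  2.29677585e-05,
        1.52299178e+00, -8.53753776e-02]), 'dq': array([-8.23454587e-04,  3.16713246e-05,  8.99755450e-04,  2.23122049e-04,
        2.76540032e-03,  1.14473203e-03]), 'tau': array([ 4.06057501e-03, -5.59843004e+01, -4.91754520e+01,  7.71259842e-02,
        3.55444173e-02, -1.35664827e-04]), 'tcp_pos': array([ 0.16158916, -0.57725515,  0.21761704]), 'eef_rot': array([[ 9.63024598e-01,  2.69413300e-01, -3.10605701e-04],
       [ 2.69413422e-01, -9.63023004e-01,  1.76104531e-03],
       [ 1.75328592e-04, -1.77961129e-03, -9.99998401e-01]]), 'ft_force': array([-0.2568053 , -0.82760681,  0.51338843]), 'ft_torque': array([-0.00525203,  0.02843275,  0.00492514]), 'finger_gap': 0.0928905228231631}
scene 421.9592709796754 280.04958054848026 205.76056288393042 [0.03020806 0.         0.         0.         0.        ] [[-0.40623505  0.91369314  0.01174487  0.29504888]
 [ 0.5119891   0.23824286 -0.82529237 -0.19898531]
 [-0.7568621  -0.32924944 -0.56458353  1.57953812]
 [ 0.          0.          0.          1.        ]]
top 435.06373590247335 284.6192332886817 213.75814359332935 [-0.07428752  0.          0.          0.          0.        ] [[ 0.01584009 -0.99985477  0.00628703 -0.07411655]
 [-0.9929852  -0.01646749 -0.11708631  0.59443901]
 [ 0.11717284 -0.00438827 -0.99310184  1.40812092]
 [ 0.          0.          0.          1.        ]]
wrist 351.9154889741357 275.4631169972747 205.01847752411766 [-0.07415872  0.          0.          0.          0.        ] [[ 0.2706016  -0.96268958 -0.00188134 -0.59894045]
 [-0.928608   -0.26153604  0.26322251 -0.0313464 ]
 [-0.2538936  -0.0694814  -0.96473332  0.39176437]
 [ 0.          0.          0.          1.        ]]
```

View pics/scene0.png

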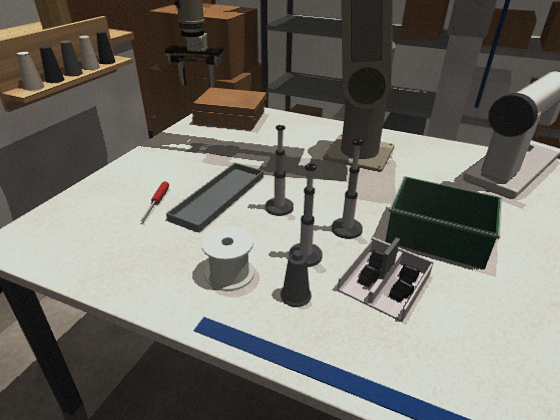

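View pics/top0.png

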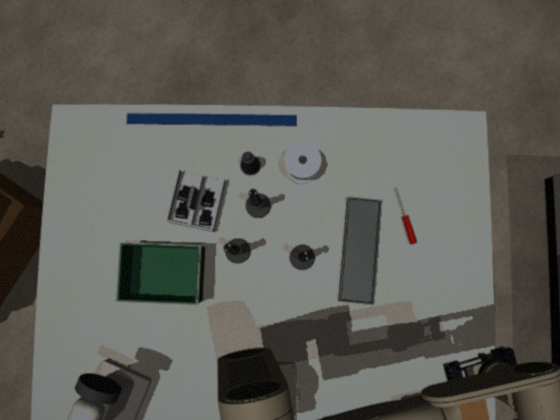

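View pics/wrist0.png

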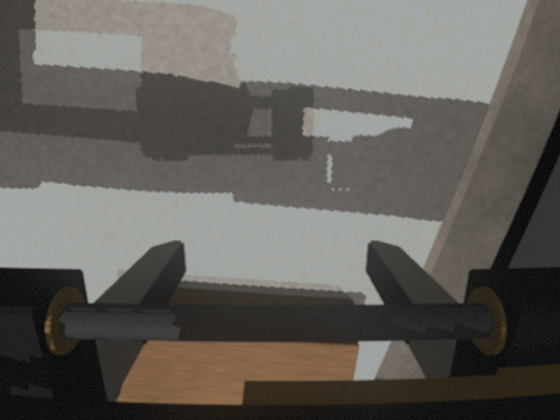

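```bash
cat > h.py <<'E'
import numpy as np, cv2
from plant import bot
def K(s): return np.array([[s["fx"],0,s["cx"]],[0,s["fy"],s["cy"]],[0,0,1.]])
def proj(s,P):
    P=np.atleast_2d(np.asarray(P,float)); V=np.asarray(s["view"])
    r,_=cv2.Rodrigues(V[:3,:3]); return cv2.projectPoints(P,r,V[:3,3],K(s),np.array(s["dist_coeffs"]))[0].reshape(-1,2)
def ray(s,uv):
    n=cv2.undistortPoints(np.array([[uv]],float),K(s),np.array(s["dist_coeffs"]))[0,0]
    V=np.asarray(s["view"]); R=V[:3,:3]; d=R.T@np.array([n[0],n[1],1.]); return -R.T@V[:3,3], d/np.linalg.norm(d)
def onz(s,uv,z):
    o,d=ray(s,uv); return o+d*(z-o[2])/d[2]
def tri(obs):
    A=np.zeros((3,3));b=np.zeros(3)
    for s,uv in obs:
        o,d=ray(s,uv); M=np.eye(3)-np.outer(d,d); A+=M;b+=M@o
    p=np.linalg.solve(A,b)
    return p,[round(float(np.linalg.norm(proj(s,p)[0]-uv)),1) for s,uv in obs]
def snap(n,f=None):
    s=bot.snapshot(n)
    if f: cv2.imwrite(f"pics/{f}.png",s["image"][:,:,::-1])
    return s
def st():
    x=bot.state(); print("t",round(x["clock"],2),"tcp",np.round(x["tcp_pos"],4),"F",np.round(x["ft_force"],1),"gap",round(x["finger_gap"],4)); print(np.round(x["eef_rot"],3).tolist()); return x
E
python3 - <<'E'
from h import *
for c in ["scene","top"]:
    s=snap(c)
    for n in ["stand0_grip","stand0_top","stand0_mid","carrier","tray_handle","tray_mouth","buckle0_mid","hopper","cone","reel","driver"]:
        r=bot.cut_out(s,n)
        print(c,n)
        for k in r:
            ys,xs=np.nonzero(k["region"]); print("   ",round(k["p"],2),np.round(k["location"],1),int(k["region"].sum()),(xs.min(),xs.max(),ys.min(),ys.max()) if len(xs) else None)
E
```

```text
scene stand0_grip
    0.86 [349.6 207.7] 1275 (np.int64(332), np.int64(362), np.int64(138), np.int64(238))
scene stand0_top
    0.58 [355.5 152.6] 166 (np.int64(353), np.int64(362), np.int64(139), np.int64(168))
scene stand0_mid
    0.56 [352.5 169.8] 368 (np.int64(349), np.int64(361), np.int64(139), np.int64(194))
scene carrier
    0.59 [306.5 173.4] 184 (np.int64(306), np.int64(316), np.int64(164), np.int64(189))
    0.56 [212.2 195.8] 3071 (np.int64(166), np.int64(263), np.int64(163), np.int64(231))
scene tray_handle
    0.69 [388.6 276.7] 3999 (np.int64(337), np.int64(433), np.int64(236), np.int64(322))
scene tray_mouth
    0.96 [386.5 278.3] 3571 (np.int64(338), np.int64(431), np.int64(238), np.int64(320))
scene buckle0_mid
    0.57 [408.  271.8] 262 (np.int64(399), np.int64(418), np.int64(264), np.int64(283))
scene hopper
    0.85 [447.8 220.2] 7524 (np.int64(385), np.int64(501), np.int64(177), np.int64(268))
    0.71 [311.1 172.4] 182 (np.int64(306), np.int64(316), np.int64(164), np.int64(190))
    0.64 [399.6 291.9] 393 (np.int64(389), np.int64(413), np.int64(279), np.int64(3
[... 1160 characters left out ...]
tray_handle
    0.97 [191.5 196.6] 1784 (np.int64(167), np.int64(224), np.int64(170), np.int64(231))
top tray_mouth
    0.87 [196.5 195.4] 2034 (np.int64(166), np.int64(225), np.int64(169), np.int64(231))
top buckle0_mid
    0.63 [177.9 210.9] 181 (np.int64(175), np.int64(187), np.int64(202), np.int64(218))
top hopper
    0.89 [164.2 271.2] 5121 (np.int64(116), np.int64(204), np.int64(243), np.int64(305))
top cone
    0.62 [247.5 159.6] 392 (np.int64(240), np.int64(260), np.int64(151), np.int64(174))
top reel
    0.59 [303. 162.] 1218 (np.int64(285), np.int64(320), np.int64(141), np.int64(182))
top driver
    0.69 [410.  231.2] 254 (np.int64(396), np.int64(416), np.int64(189), np.int64(244))
```

```bash
python3 - <<'E'
import cv2
a=cv2.imread("pics/scene0.png"); cv2.imwrite("pics/crop_s.png",cv2.resize(a[110:320,220:520],None,fx=2.6,fy=2.6,interpolation=cv2.INTER_CUBIC))
a=cv2.imread("pics/top0.png"); cv2.imwrite("pics/crop_t.png",cv2.resize(a[130:320,110:390],None,fx=2.8,fy=2.8,interpolation=cv2.INTER_CUBIC))
E
```

```text
(no output)
```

View pics/crop_s.png

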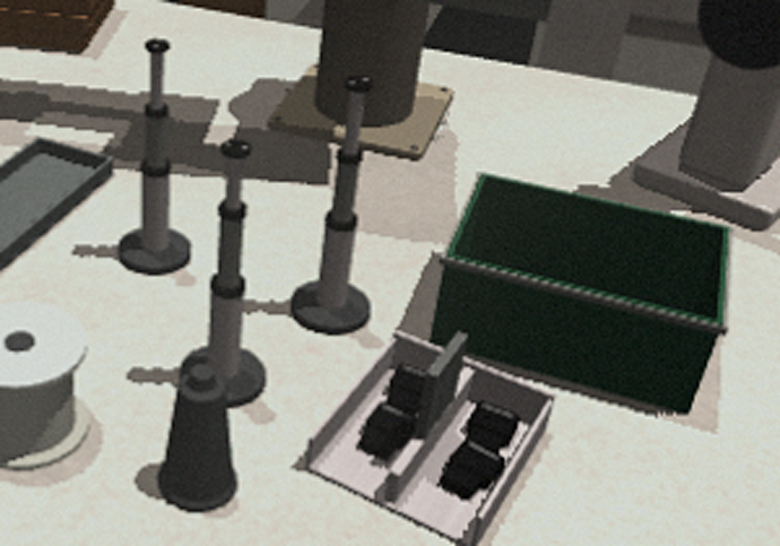

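View pics/crop_t.png

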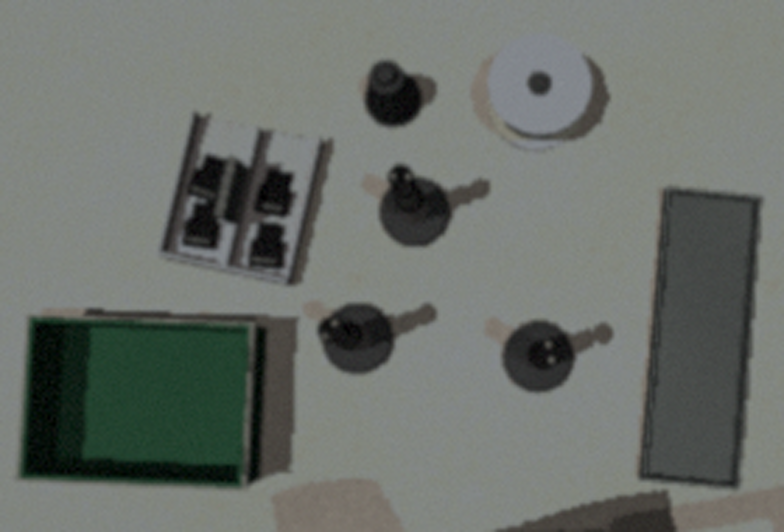

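```bash
python3 - <<'E'
from h import *
t=snap("top"); s=snap("scene")
S={"A":((237.9,250.7),(227.5,247.9),(357.7,141.2)),"B":((258.6,205.7),(252.9,192.1),(310.8,166.6)),"C":((302.5,257.1),(307,254),(280.4,127)) }
for k,(f,tt,ts) in S.items():
    print(k,"foot",np.round(onz(t,f,0.014),4),"top",tri([(t,tt),(s,ts)]))
    F=onz(t,f,.014)
    for z in (.014,.13,.2,.26,.29): print("   ",z,np.round(proj(t,[F[0],F[1],z])[0],1),np.round(proj(s,[F[0],F[1],z])[0],1))
def f(n,uv,z): print(n,np.round(onz(t,uv,z),3))
c=lambda x,y:(x/2.8+110,y/2.8+130)
for n,p,z in [("hop",(33,318),.11),("hop",(252,320),.11),("hop",(22,478),.11),("hop",(246,484),.11),("car",(664,189),.026),("car",(762,198),.026),("car",(641,480),.026),("car",(738,487),.026),
 ("tray bl",(163,252),.045),("tray br",(296,284),.045),("tray fl",(197,115),.04),("tray fr",(328,142),.04),("reel",(540,84),.1),("cone",(392,100),.02)]: f(n,c(*p),z)
f("driver",(396,189),.01);f("driver",(413,243),.015)
E
```

```text
A foot [0.4714 0.0893 0.014 ] top (array([0.47069729, 0.0921308 , 0.27005999]), [0.0, 0.0])
    0.014 [237.9 250.7] [346.1 224.3]
    0.13 [234.1 249.5] [350.4 189.3]
    0.2 [231.5 248.6] [353.3 166.1]
    0.26 [229.  247.8] [356.  144.8]
    0.29 [227.7 247.4] [357.5 133.6]
B foot [0.624  0.0236 0.014 ] top (array([0.62811406, 0.02741467, 0.26292771]), [0.3, 0.4])
    0.014 [258.6 205.7] [304.5 250.1]
    0.13 [256.6 200.6] [306.7 213.5]
    0.2 [255.3 197.2] [308.1 189.1]
    0.26 [254.  193.9] [309.4 166.6]
    0.29 [253.3 192.1] [310.1 154.7]
C foot [ 0.4537 -0.1264  0.014 ] top (array([ 0.45686268, -0.12485287,  0.26123382]), [0.9, 0.9])
    0.014 [302.5 257.1] [278.5 203. ]
    0.13 [304.3 256.4] [278.9 169.3]
    0.2 [305.5 255.9] [279.2 147.1]
    0.26 [306.7 255.5] [279.4 126.8]
    0.29 [307.3 255.3] [279.5 116.2]
hop [0.484 0.447 0.11 ]
hop [0.486 0.199 0.11 ]
hop [0.306 0.45  0.11 ]
hop [0.306 0.199 0.11 ]
car [ 0.655 -0.274  0.026]
car [ 0.646 -0.392  0.026]
car [ 0.31  -0.247  0.026]
car [ 0.303 -0.361  0.026]
tray bl [0.567 0.319 0.045]
tray br [0.532 0.161 0.045]
tray fl [0.733 0.288 0.04 ]
tray fr [0.703 0.129 0.04 ]
reel [ 0.763 -0.12   0.1  ]
cone [0.76  0.056 0.02 ]
driver [ 0.69  -0.444  0.01 ]
driver [ 0.506 -0.498  0.015]
```

>>> step_arm --commands '[{"dz": -60,"rz": 0.136,"grip": -1},{"dz": -60,"rz": 0.137,"grip": -1},{"dx": 30,"dy": -45,"grip": -1},{"dx": 30,"dy": -45,"grip": -1},{"dx": 30,"dy": -45,"grip": -1}]' --force 20

```text
invalid input
```

>>> step_arm --commands '[{"dx": 0,"dy": 0,"dz": -60,"rx": 0,"ry": 0,"rz": 0.136,"grip": -1},{"dx": 0,"dy": 0,"dz": -60,"rx": 0,"ry": 0,"rz": 0.137,"grip": -1},{"dx": 30,"dy": -45,"dz": 0,"rx": 0,"ry": 0,"rz": 0,"grip": -1},{"dx": 30,"dy": -45,"dz": 0,"rx": 0,"ry": 0,"rz": 0,"grip": -1},{"dx": 30,"dy": -45,"dz": 0,"rx": 0,"ry": 0,"rz": 0,"grip": -1}]' --force 20

```text
clock: 2.08
tcp_pos: [0.2523, -0.4416, 0.3388]
eef_rot: [[1.0, -0.001, 0.0], [-0.001, -1.0, -0.0], [0.0, 0.0, -1.0]]
ft_force: [1.4, -0.0, -0.1]
finger_gap: 0.0474
```

>>> step_arm --commands '[{"dx": 29,"dy": -45,"dz": 0,"rx": 0,"ry": 0,"rz": 0,"grip": -1},{"dx": 29,"dy": -45,"dz": 0,"rx": 0,"ry": 0,"rz": 0,"grip": -1},{"dx": 29,"dy": -45,"dz": 0,"rx": 0,"ry": 0,"rz": 0,"grip": -1},{"dx": 29,"dy": -45,"dz": 0,"rx": 0,"ry": 0,"rz": 0,"grip": -1},{"dx": 29,"dy": -45,"dz": 0,"rx": 0,"ry": 0,"rz": 0,"grip": -1}]' --force 20

```text
clock: 2.7
tcp_pos: [0.3974, -0.2163, 0.3389]
eef_rot: [[1.0, -0.0, 0.001], [-0.0, -1.0, -0.0], [0.001, 0.0, -1.0]]
ft_force: [0.1, -0.1, 0.2]
finger_gap: 0.0004
```

>>> step_arm --commands '[{"dx": 29,"dy": -45,"dz": 0,"rx": 0,"ry": 0,"rz": 0,"grip": -1},{"dx": 28,"dy": -46,"dz": 0,"rx": 0,"ry": 0,"rz": 0,"grip": -1},{"dx": 0,"dy": 0,"dz": 0,"rx": 0,"ry": 0,"rz": 0,"grip": -1}]' --force 20

```text
clock: 3.08
tcp_pos: [0.455, -0.1238, 0.3386]
eef_rot: [[1.0, 0.005, 0.0], [0.005, -1.0, 0.001], [0.0, -0.001, -1.0]]
ft_force: [-0.9, -0.7, -0.4]
finger_gap: 0.0002
```

```bash
python3 - <<'E'
from h import *
st()
snap("wrist","w1"); snap("scene","s1"); snap("top","t1")
E
```

```text
t 3.08 tcp [ 0.455  -0.1238  0.3386] F [-0.9 -0.7 -0.4] gap 0.0002
[[1.0, 0.005, 0.0], [0.005, -1.0, 0.001], [0.0, -0.001, -1.0]]
```

View pics/w1.png

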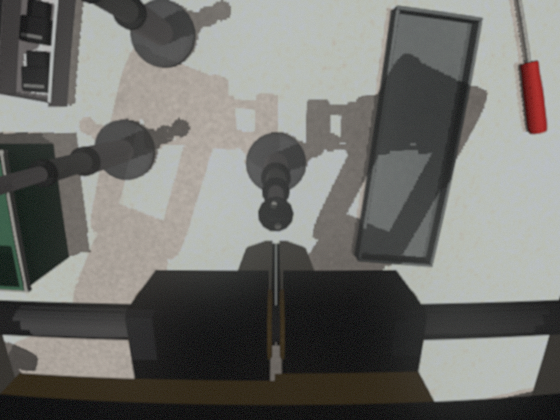

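View pics/s1.png

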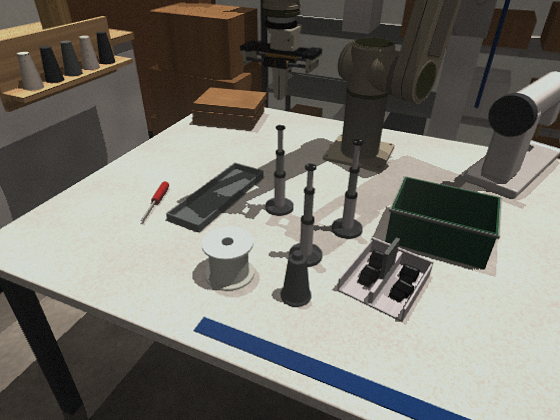

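```bash
python3 - <<'E'
from h import *
w=snap("wrist"); s=snap("scene");t=snap("top")
for z in (.25,.26,.27): print(z,onz(w,(275.5,214),z).round(4))
print("footC",onz(w,(276,160),.014).round(4),"A",onz(w,(125,150),.014).round(4),"B",onz(w,(163,33),.014).round(4))
print(tri([(w,(275.5,214)),(s,(280.4,127.3))]), tri([(w,(275.5,214)),(s,(280.4,127.3)),(t,(306.8,254.5))]))
E
```

```text
0.25 [ 0.45   -0.1271  0.25  ]
0.26 [ 0.453  -0.1271  0.26  ]
0.27 [ 0.456  -0.1271  0.27  ]
footC [ 0.458  -0.1279  0.014 ] A [0.4729 0.0852 0.014 ] B [0.6259 0.0203 0.014 ]
(array([ 0.45164696, -0.12587447,  0.25767454]), [1.8, 0.5]) (array([ 0.45437162, -0.1257752 ,  0.25962654]), [2.6, 0.9, 0.8])
```

>>> step_arm --commands '[{"dx": 0,"dy": 3,"dz": 40,"rx": 0,"ry": 0,"rz": 0,"grip": -1},{"dx": 0,"dy": 0,"dz": 20,"rx": 0,"ry": 0,"rz": 0,"grip": -1},{"dx": 0,"dy": 0,"dz": 5,"rx": 0,"ry": 0,"rz": 0,"grip": -1},{"dx": 0,"dy": 0,"dz": 5,"rx": 0,"ry": 0,"rz": 0,"grip": -1},{"dx": 0,"dy": 0,"dz": 5,"rx": 0,"ry": 0,"rz": 0,"grip": -1}]' --force 20

```text
clock: 4.0
tcp_pos: [0.4543, -0.1301, 0.2646]
eef_rot: [[1.0, -0.0, 0.002], [-0.0, -1.0, -0.001], [0.002, 0.001, -1.0]]
ft_force: [-0.7, -0.1, -0.3]
finger_gap: 0.0006
```

>>> step_arm --commands '[{"dx": 0,"dy": 0,"dz": 5,"rx": 0,"ry": 0,"rz": 0,"grip": -1},{"dx": 0,"dy": 0,"dz": 5,"rx": 0,"ry": 0,"rz": 0,"grip": -1}]' --force 20

```text
clock: 4.25
tcp_pos: [0.4543, -0.13, 0.2542]
eef_rot: [[1.0, -0.0, 0.002], [-0.0, -1.0, -0.001], [0.002, 0.001, -1.0]]
ft_force: [0.2, -1.0, 3.6]
finger_gap: 0.0006
```

>>> step_arm --commands '[{"dx": 0,"dy": 0,"dz": 5,"rx": 0,"ry": 0,"rz": 0,"grip": -1},{"dx": 0,"dy": 0,"dz": 5,"rx": 0,"ry": 0,"rz": 0,"grip": -1},{"dx": 0,"dy": 0,"dz": 5,"rx": 0,"ry": 0,"rz": 0,"grip": -1},{"dx": 0,"dy": 0,"dz": 5,"rx": 0,"ry": 0,"rz": 0,"grip": -1},{"dx": 0,"dy": 0,"dz": 5,"rx": 0,"ry": 0,"rz": 0,"grip": -1}]' --force 20

```text
clock: 4.88
tcp_pos: [0.4539, -0.1299, 0.2283]
eef_rot: [[1.0, -0.0, 0.0], [-0.0, -1.0, -0.0], [0.0, 0.0, -1.0]]
ft_force: [2.9, -0.5, 2.9]
finger_gap: 0.0001
```

```bash
cat > v.py <<'E'
import sys
from h import *
n,f=sys.argv[1],sys.argv[2]; x0,y0,x1,y1=map(int,sys.argv[3:7]); k=min(780/(x1-x0),580/(y1-y0))
s=bot.snapshot(n); cv2.imwrite(f"pics/{f}.png",cv2.resize(s["image"][y0:y1,x0:x1,::-1],None,fx=k,fy=k,interpolation=cv2.INTER_CUBIC)); print("scale",k); st()
E
python3 v.py scene s2 230 90 390 270
```

```text
scale 3.2222222222222223
t 4.92 tcp [ 0.4535 -0.1298  0.2276] F [ 1.6 -1.6  1.6] gap 0.0007
[[1.0, -0.0, -0.001], [-0.0, -1.0, 0.0], [-0.001, -0.0, -1.0]]
```

View pics/s2.png

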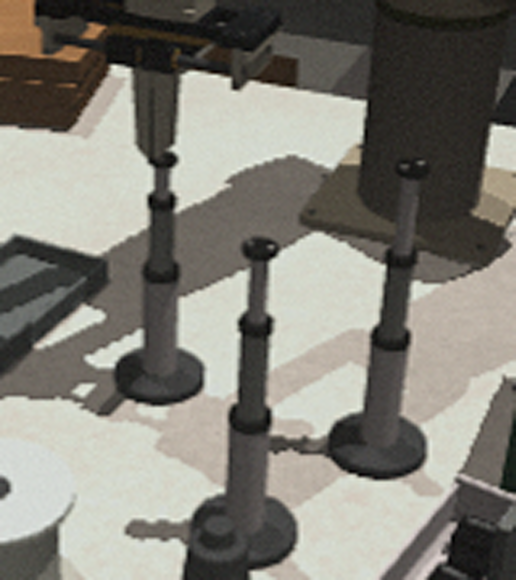

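>>> step_arm --commands '[{"dx": 0,"dy": 0,"dz": 5,"rx": 0,"ry": 0,"rz": 0,"grip": -1},{"dx": 0,"dy": 0,"dz": 5,"rx": 0,"ry": 0,"rz": 0,"grip": -1},{"dx": 0,"dy": 0,"dz": 5,"rx": 0,"ry": 0,"rz": 0,"grip": -1},{"dx": 0,"dy": 0,"dz": 5,"rx": 0,"ry": 0,"rz": 0,"grip": -1},{"dx": 0,"dy": 0,"dz": 5,"rx": 0,"ry": 0,"rz": 0,"grip": -1}]' --force 20

```text
clock: 5.55
tcp_pos: [0.4538, -0.1299, 0.2033]
eef_rot: [[1.0, -0.0, 0.0], [-0.0, -1.0, -0.0], [0.0, 0.0, -1.0]]
ft_force: [2.3, 0.4, 3.6]
finger_gap: 0.0008
```

>>> step_arm --commands '[{"dx": 0,"dy": 0,"dz": 5,"rx": 0,"ry": 0,"rz": 0,"grip": -1},{"dx": 0,"dy": 0,"dz": 5,"rx": 0,"ry": 0,"rz": 0,"grip": -1},{"dx": 0,"dy": 0,"dz": 5,"rx": 0,"ry": 0,"rz": 0,"grip": -1}]' --force 20

```text
clock: 5.92
tcp_pos: [0.4542, -0.1301, 0.1891]
eef_rot: [[1.0, -0.0, 0.001], [-0.0, -1.0, -0.0], [0.001, 0.0, -1.0]]
ft_force: [1.6, -0.4, 7.3]
finger_gap: 0.0003
```

>>> step_arm --commands '[{"dx": 0,"dy": 0,"dz": 6,"rx": 0,"ry": 0,"rz": 0,"grip": -1},{"dx": 0,"dy": 0,"dz": 6,"rx": 0,"ry": 0,"rz": 0,"grip": -1},{"dx": 0,"dy": 0,"dz": 6,"rx": 0,"ry": 0,"rz": 0,"grip": -1},{"dx": 0,"dy": 0,"dz": 6,"rx": 0,"ry": 0,"rz": 0,"grip": -1},{"dx": 0,"dy": 0,"dz": 6,"rx": 0,"ry": 0,"rz": 0,"grip": -1}]' --force 20

```text
clock: 6.55
tcp_pos: [0.4542, -0.1301, 0.1591]
eef_rot: [[1.0, -0.0, 0.001], [-0.0, -1.0, -0.0], [0.001, 0.0, -1.0]]
ft_force: [0.5, -0.4, 8.0]
finger_gap: 0.0006
```

>>> step_arm --commands '[{"dx": 0,"dy": 0,"dz": 6,"rx": 0,"ry": 0,"rz": 0,"grip": -1},{"dx": 0,"dy": 0,"dz": 6,"rx": 0,"ry": 0,"rz": 0,"grip": -1},{"dx": 0,"dy": 0,"dz": 5,"rx": 0,"ry": 0,"rz": 0,"grip": -1}]' --force 20

```text
clock: 6.92
tcp_pos: [0.4542, -0.13, 0.1421]
eef_rot: [[1.0, -0.0, 0.001], [-0.0, -1.0, -0.0], [0.001, 0.0, -1.0]]
ft_force: [1.4, -0.7, 8.0]
finger_gap: 0.0004
```

>>> step_arm --commands '[{"dx": 0,"dy": 0,"dz": 3,"rx": 0,"ry": 0,"rz": 0,"grip": -1},{"dx": 0,"dy": 0,"dz": 2,"rx": 0,"ry": 0,"rz": 0,"grip": -1},{"dx": 0,"dy": 0,"dz": 2,"rx": 0,"ry": 0,"rz": 0,"grip": -1},{"dx": 0,"dy": 0,"dz": 0.7,"rx": 0,"ry": 0,"rz": 0,"grip": -1}]' --force 20

```text
clock: 7.42
tcp_pos: [0.4543, -0.1301, 0.1345]
eef_rot: [[1.0, -0.0, 0.001], [-0.0, -1.0, -0.0], [0.001, 0.0, -1.0]]
ft_force: [0.9, -0.4, 8.0]
finger_gap: -0.0002
```

>>> step_arm --commands '[{"dx": 0,"dy": 0,"dz": 0.5,"rx": 0,"ry": 0,"rz": 0,"grip": -1}]' --force 20

```text
clock: 7.55
tcp_pos: [0.4543, -0.1301, 0.1342]
eef_rot: [[1.0, -0.0, 0.001], [-0.0, -1.0, -0.0], [0.001, 0.0, -1.0]]
ft_force: [-1.1, 0.1, 11.7]
finger_gap: 0.0004
```

>>> step_arm --commands '[{"dx": 0,"dy": 0,"dz": 0.6,"rx": 0,"ry": 0,"rz": 0,"grip": -1},{"dx": 0,"dy": 0,"dz": 0,"rx": 0,"ry": 0,"rz": 0,"grip": -1}]' --force 20

```text
clock: 7.8
tcp_pos: [0.4543, -0.1301, 0.1341]
eef_rot: [[1.0, -0.0, 0.001], [-0.0, -1.0, -0.001], [0.001, 0.001, -1.0]]
ft_force: [-1.8, 0.7, 12.8]
finger_gap: 0.0005
```

>>> step_arm --commands '[{"dx": 0,"dy": 0,"dz": -20,"rx": 0,"ry": 0,"rz": 0,"grip": -1},{"dx": 0,"dy": 0,"dz": -50,"rx": 0,"ry": 0,"rz": 0,"grip": -1},{"dx": 0,"dy": 0,"dz": -55,"rx": 0,"ry": 0,"rz": 0,"grip": -1},{"dx": 2,"dy": -40,"dz": -45,"rx": 0,"ry": 0,"rz": 0,"grip": -1},{"dx": 5,"dy": -60,"dz": 0,"rx": 0,"ry": 0,"rz": 0,"grip": -1}]' --force 20

```text
clock: 8.43
tcp_pos: [0.462, -0.03, 0.3065]
eef_rot: [[1.0, -0.003, 0.005], [-0.003, -1.0, -0.001], [0.005, 0.001, -1.0]]
ft_force: [1.4, -0.0, -0.6]
finger_gap: 0.0004
```

>>> step_arm --commands '[{"dx": 5,"dy": -60,"dz": 0,"rx": 0,"ry": 0,"rz": 0,"grip": -1},{"dx": 5,"dy": -59,"dz": 0,"rx": 0,"ry": 0,"rz": 0,"grip": -1},{"dx": 0,"dy": 0,"dz": 0,"rx": 0,"ry": 0,"rz": 0,"grip": -1},{"dx": 0,"dy": 0,"dz": 0,"rx": 0,"ry": 0,"rz": 0,"grip": -1}]' --force 20

```text
clock: 8.93
tcp_pos: [0.4702, 0.0889, 0.3019]
eef_rot: [[1.0, 0.001, -0.002], [0.001, -1.0, -0.001], [-0.002, 0.001, -1.0]]
ft_force: [1.0, 0.6, 0.6]
finger_gap: 0.0005
```

```bash
python3 v.py wrist w3 0 0 560 420;python3 v.py scene s3 230 90 390 270
```

```text
scale 1.380952380952381
t 8.97 tcp [0.4704 0.0882 0.3021] F [-0.3 -0.6  0.5] gap 0.0002
[[1.0, -0.001, -0.002], [-0.001, -1.0, -0.001], [-0.002, 0.001, -1.0]]
scale 3.2222222222222223
t 9.03 tcp [0.4706 0.0879 0.3023] F [0.5 0.  0.6] gap 0.0006
[[1.0, -0.002, -0.001], [-0.002, -1.0, -0.0], [-0.001, 0.0, -1.0]]
```

View pics/w3.png

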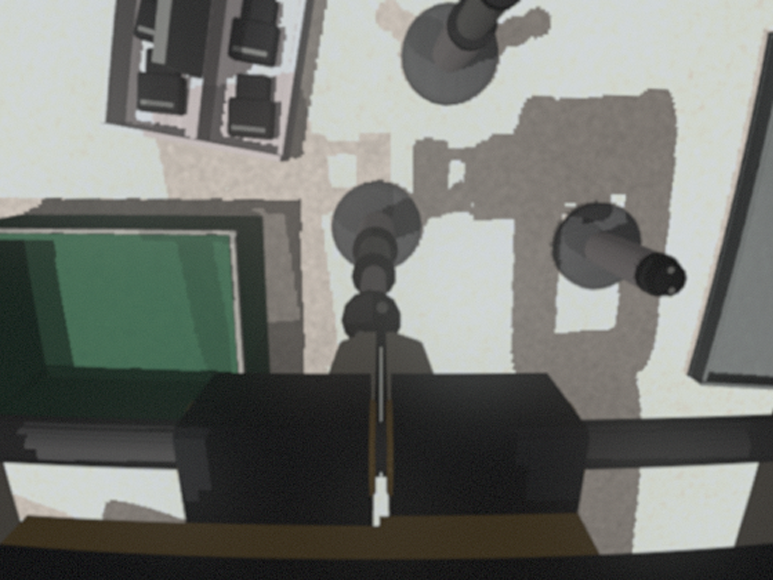

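View pics/s3.png

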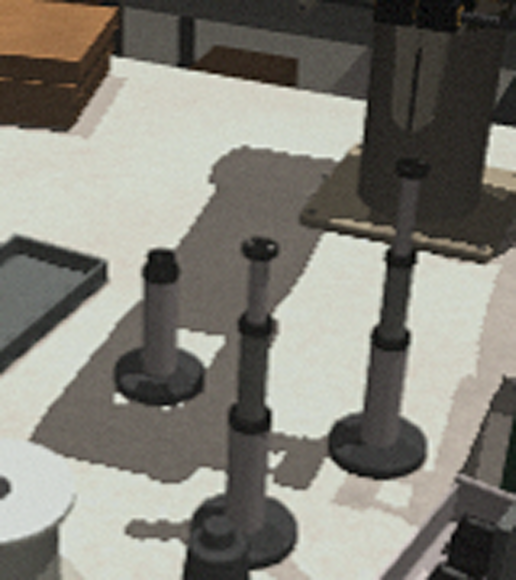

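```bash
python3 - <<'E'
from h import *
w=snap("wrist")
for z in (.25,.26,.27): print(z,onz(w,(268.6,228.8),z).round(4))
print("footA",onz(w,(273,163),.014).round(4),"B",onz(w,(449/1.381,53/1.381),.014).round(4),"C",onz(w,(597/1.381,246/1.381),.014).round(4))
st()
E
```

```text
0.25 [0.4678 0.0927 0.25  ]
0.26 [0.4713 0.0925 0.26  ]
0.27 [0.4748 0.0923 0.27  ]
footA [0.476  0.0912 0.014 ] B [0.6281 0.0279 0.014 ] C [ 0.4564 -0.1214  0.014 ]
t 9.07 tcp [0.4707 0.0877 0.3025] F [ 0.1 -0.7  0.1] gap 0.0004
[[1.0, -0.002, -0.001], [-0.002, -1.0, -0.0], [-0.001, 0.0, -1.0]]
```

>>> step_arm --commands '[{"dx": 2,"dy": -3.5,"dz": 10,"rx": 0,"ry": 0,"rz": 0,"grip": -1},{"dx": 0,"dy": 0,"dz": 16,"rx": 0,"ry": 0,"rz": 0,"grip": -1},{"dx": 0,"dy": 0,"dz": 4,"rx": 0,"ry": 0,"rz": 0,"grip": -1},{"dx": 0,"dy": 0,"dz": 4,"rx": 0,"ry": 0,"rz": 0,"grip": -1},{"dx": 0,"dy": 0,"dz": 4,"rx": 0,"ry": 0,"rz": 0,"grip": -1}]' --force 20

```text
clock: 9.7
tcp_pos: [0.4729, 0.0926, 0.2651]
eef_rot: [[1.0, -0.0, 0.001], [-0.0, -1.0, -0.0], [0.001, 0.0, -1.0]]
ft_force: [-0.7, 0.2, 3.2]
finger_gap: 0.0008
```

>>> step_arm --commands '[{"dx": 0,"dy": 0,"dz": 4,"rx": 0,"ry": 0,"rz": 0,"grip": -1},{"dx": 0,"dy": 0,"dz": 4,"rx": 0,"ry": 0,"rz": 0,"grip": -1}]' --force 20

```text
clock: 9.95
tcp_pos: [0.4729, 0.0926, 0.2568]
eef_rot: [[1.0, -0.0, 0.0], [-0.0, -1.0, -0.0], [0.0, 0.0, -1.0]]
ft_force: [-0.4, -1.7, 3.7]
finger_gap: 0.0003
```

>>> step_arm --commands '[{"dx": 0,"dy": 0,"dz": 5,"rx": 0,"ry": 0,"rz": 0,"grip": -1},{"dx": 0,"dy": 0,"dz": 5,"rx": 0,"ry": 0,"rz": 0,"grip": -1},{"dx": 0,"dy": 0,"dz": 5,"rx": 0,"ry": 0,"rz": 0,"grip": -1},{"dx": 0,"dy": 0,"dz": 5,"rx": 0,"ry": 0,"rz": 0,"grip": -1},{"dx": 0,"dy": 0,"dz": 5,"rx": 0,"ry": 0,"rz": 0,"grip": -1}]' --force 20

```text
clock: 10.58
tcp_pos: [0.4728, 0.0926, 0.2315]
eef_rot: [[1.0, -0.0, -0.0], [-0.0, -1.0, -0.0], [-0.0, 0.0, -1.0]]
ft_force: [-1.7, -0.7, 3.3]
finger_gap: 0.0003
```

>>> step_arm --commands '[{"dx": 0,"dy": 0,"dz": 5,"rx": 0,"ry": 0,"rz": 0,"grip": -1},{"dx": 0,"dy": 0,"dz": 5,"rx": 0,"ry": 0,"rz": 0,"grip": -1},{"dx": 0,"dy": 0,"dz": 5,"rx": 0,"ry": 0,"rz": 0,"grip": -1},{"dx": 0,"dy": 0,"dz": 5,"rx": 0,"ry": 0,"rz": 0,"grip": -1},{"dx": 0,"dy": 0,"dz": 5,"rx": 0,"ry": 0,"rz": 0,"grip": -1}]' --force 20

```text
clock: 11.2
tcp_pos: [0.4728, 0.0926, 0.2065]
eef_rot: [[1.0, -0.0, -0.0], [-0.0, -1.0, -0.0], [-0.0, 0.0, -1.0]]
ft_force: [-1.3, -0.8, 3.7]
finger_gap: 0.0005
```

>>> step_arm --commands '[{"dx": 0,"dy": 0,"dz": 5,"rx": 0,"ry": 0,"rz": 0,"grip": -1},{"dx": 0,"dy": 0,"dz": 5,"rx": 0,"ry": 0,"rz": 0,"grip": -1},{"dx": 0,"dy": 0,"dz": 5,"rx": 0,"ry": 0,"rz": 0,"grip": -1},{"dx": 0,"dy": 0,"dz": 5,"rx": 0,"ry": 0,"rz": 0,"grip": -1},{"dx": 0,"dy": 0,"dz": 5,"rx": 0,"ry": 0,"rz": 0,"grip": -1}]' --force 20

```text
clock: 11.82
tcp_pos: [0.4731, 0.0926, 0.1823]
eef_rot: [[1.0, -0.0, 0.001], [-0.0, -1.0, 0.0], [0.001, -0.0, -1.0]]
ft_force: [-2.7, -1.9, 8.5]
finger_gap: 0.0007
```

>>> step_arm --commands '[{"dx": 0,"dy": 0,"dz": 6,"rx": 0,"ry": 0,"rz": 0,"grip": -1},{"dx": 0,"dy": 0,"dz": 6,"rx": 0,"ry": 0,"rz": 0,"grip": -1},{"dx": 0,"dy": 0,"dz": 6,"rx": 0,"ry": 0,"rz": 0,"grip": -1},{"dx": 0,"dy": 0,"dz": 6,"rx": 0,"ry": 0,"rz": 0,"grip": -1},{"dx": 0,"dy": 0,"dz": 6,"rx": 0,"ry": 0,"rz": 0,"grip": -1}]' --force 20

```text
clock: 12.45
tcp_pos: [0.473, 0.0926, 0.1521]
eef_rot: [[1.0, -0.0, 0.001], [-0.0, -1.0, -0.0], [0.001, 0.0, -1.0]]
ft_force: [-2.9, -2.1, 8.2]
finger_gap: 0.0004
```

>>> step_arm --commands '[{"dx": 0,"dy": 0,"dz": 6,"rx": 0,"ry": 0,"rz": 0,"grip": -1},{"dx": 0,"dy": 0,"dz": 5,"rx": 0,"ry": 0,"rz": 0,"grip": -1},{"dx": 0,"dy": 0,"dz": 3,"rx": 0,"ry": 0,"rz": 0,"grip": -1},{"dx": 0,"dy": 0,"dz": 2,"rx": 0,"ry": 0,"rz": 0,"grip": -1},{"dx": 0,"dy": 0,"dz": 1.5,"rx": 0,"ry": 0,"rz": 0,"grip": -1}]' --force 20

```text
clock: 13.08
tcp_pos: [0.4728, 0.0925, 0.1345]
eef_rot: [[1.0, -0.0, -0.0], [-0.0, -1.0, -0.0], [-0.0, 0.0, -1.0]]
ft_force: [-3.9, -2.1, 7.4]
finger_gap: 0.0004
```

>>> step_arm --commands '[{"dx": 0,"dy": 0,"dz": 0.7,"rx": 0,"ry": 0,"rz": 0,"grip": -1},{"dx": 0,"dy": 0,"dz": 0.5,"rx": 0,"ry": 0,"rz": 0,"grip": -1},{"dx": 0,"dy": 0,"dz": 0,"rx": 0,"ry": 0,"rz": 0,"grip": -1}]' --force 20

```text
clock: 13.45
tcp_pos: [0.4733, 0.0925, 0.1344]
eef_rot: [[1.0, -0.0, 0.001], [-0.0, -1.0, -0.0], [0.001, 0.0, -1.0]]
ft_force: [-5.9, -2.3, 13.2]
finger_gap: 0.0003
```

>>> step_arm --commands '[{"dx": 0,"dy": 0,"dz": -20,"rx": 0,"ry": 0,"rz": 0,"grip": -1},{"dx": 0,"dy": 0,"dz": -50,"rx": 0,"ry": 0,"rz": 0,"grip": -1},{"dx": 0,"dy": 0,"dz": -55,"rx": 0,"ry": 0,"rz": 0,"grip": -1},{"dx": 0,"dy": 0,"dz": -45,"rx": 0,"ry": 0,"rz": 0,"grip": -1},{"dx": 51,"dy": 22,"dz": 0,"rx": 0,"ry": 0,"rz": 0,"grip": -1}]' --force 20

```text
clock: 14.08
tcp_pos: [0.5258, 0.0721, 0.3097]
eef_rot: [[1.0, 0.003, 0.011], [0.003, -1.0, 0.002], [0.011, -0.002, -1.0]]
ft_force: [1.5, 0.4, 0.2]
finger_gap: 0.0005
```

>>> step_arm --commands '[{"dx": 51,"dy": 22,"dz": 0,"rx": 0,"ry": 0,"rz": 0,"grip": -1},{"dx": 51,"dy": 22,"dz": 0,"rx": 0,"ry": 0,"rz": 0,"grip": -1},{"dx": 0,"dy": 0,"dz": 0,"rx": 0,"ry": 0,"rz": 0,"grip": -1},{"dx": 0,"dy": 0,"dz": 0,"rx": 0,"ry": 0,"rz": 0,"grip": -1},{"dx": 0,"dy": 0,"dz": 0,"rx": 0,"ry": 0,"rz": 0,"grip": -1}]' --force 20

```text
clock: 14.7
tcp_pos: [0.6253, 0.0273, 0.3042]
eef_rot: [[1.0, 0.001, 0.001], [0.001, -1.0, 0.0], [0.001, -0.0, -1.0]]
ft_force: [-1.0, 0.2, 0.4]
finger_gap: 0.0004
```

```bash
python3 v.py wrist w4 0 0 560 420;python3 v.py scene s4 230 90 390 270
```

```text
scale 1.380952380952381
t 14.75 tcp [0.6253 0.0273 0.3045] F [-0.4  0.7 -0.2] gap 0.001
[[1.0, 0.001, 0.002], [0.001, -1.0, 0.0], [0.002, -0.0, -1.0]]
scale 3.2222222222222223
t 14.8 tcp [0.6254 0.0273 0.3046] F [0.5 0.4 0.2] gap 0.0007
[[1.0, 0.001, 0.002], [0.001, -1.0, 0.0], [0.002, -0.0, -1.0]]
```

View pics/w4.png

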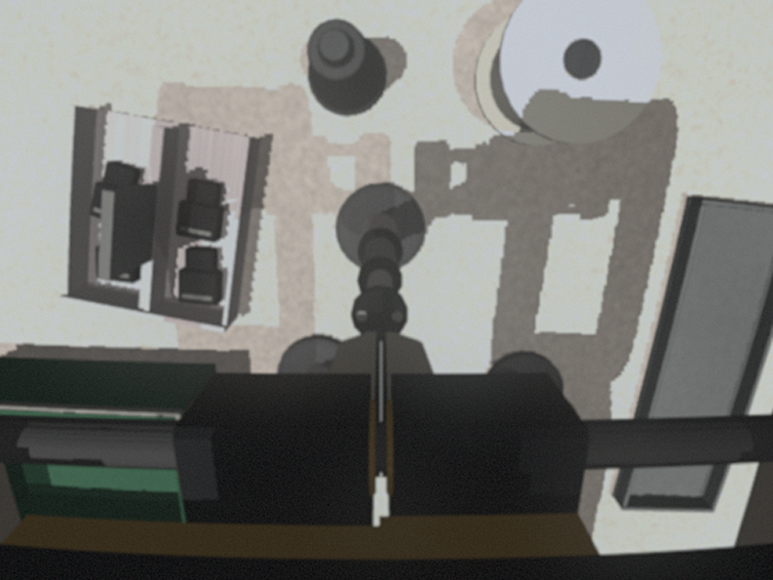

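View pics/s4.png

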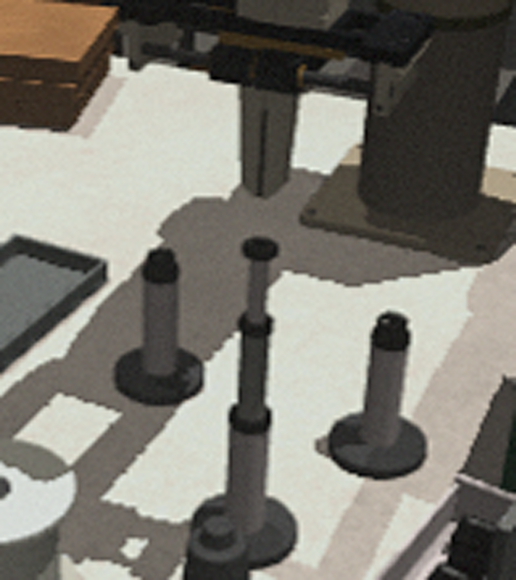

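>>> step_arm --commands '[{"dx": 2,"dy": 0,"dz": 12,"rx": 0,"ry": 0,"rz": 0,"grip": -1},{"dx": 0,"dy": 0,"dz": 16,"rx": 0,"ry": 0,"rz": 0,"grip": -1},{"dx": 0,"dy": 0,"dz": 4,"rx": 0,"ry": 0,"rz": 0,"grip": -1},{"dx": 0,"dy": 0,"dz": 4,"rx": 0,"ry": 0,"rz": 0,"grip": -1},{"dx": 0,"dy": 0,"dz": 4,"rx": 0,"ry": 0,"rz": 0,"grip": -1}]' --force 20

```text
clock: 15.42
tcp_pos: [0.628, 0.0266, 0.2634]
eef_rot: [[1.0, -0.0, 0.001], [-0.0, -1.0, 0.0], [0.001, -0.0, -1.0]]
ft_force: [-0.7, -0.2, 2.5]
finger_gap: 0.0008
```

>>> step_arm --commands '[{"dx": 0,"dy": 0,"dz": 4,"rx": 0,"ry": 0,"rz": 0,"grip": -1},{"dx": 0,"dy": 0,"dz": 4,"rx": 0,"ry": 0,"rz": 0,"grip": -1}]' --force 20

```text
clock: 15.68
tcp_pos: [0.628, 0.0265, 0.2555]
eef_rot: [[1.0, -0.0, 0.001], [-0.0, -1.0, -0.0], [0.001, 0.0, -1.0]]
ft_force: [-0.6, -0.7, 4.0]
finger_gap: 0.0007
```

>>> step_arm --commands '[{"dx": 0,"dy": 0,"dz": 5,"rx": 0,"ry": 0,"rz": 0,"grip": -1},{"dx": 0,"dy": 0,"dz": 5,"rx": 0,"ry": 0,"rz": 0,"grip": -1},{"dx": 0,"dy": 0,"dz": 5,"rx": 0,"ry": 0,"rz": 0,"grip": -1},{"dx": 0,"dy": 0,"dz": 5,"rx": 0,"ry": 0,"rz": 0,"grip": -1},{"dx": 0,"dy": 0,"dz": 5,"rx": 0,"ry": 0,"rz": 0,"grip": -1}]' --force 20

```text
clock: 16.3
tcp_pos: [0.6278, 0.0266, 0.2298]
eef_rot: [[1.0, -0.0, 0.0], [-0.0, -1.0, 0.0], [0.0, -0.0, -1.0]]
ft_force: [-0.7, -0.4, 3.6]
finger_gap: 0.0009
```

>>> step_arm --commands '[{"dx": 0,"dy": 0,"dz": 5,"rx": 0,"ry": 0,"rz": 0,"grip": -1},{"dx": 0,"dy": 0,"dz": 5,"rx": 0,"ry": 0,"rz": 0,"grip": -1},{"dx": 0,"dy": 0,"dz": 5,"rx": 0,"ry": 0,"rz": 0,"grip": -1},{"dx": 0,"dy": 0,"dz": 5,"rx": 0,"ry": 0,"rz": 0,"grip": -1},{"dx": 0,"dy": 0,"dz": 5,"rx": 0,"ry": 0,"rz": 0,"grip": -1}]' --force 20

```text
clock: 16.92
tcp_pos: [0.628, 0.0266, 0.2055]
eef_rot: [[1.0, -0.0, 0.001], [-0.0, -1.0, -0.0], [0.001, 0.0, -1.0]]
ft_force: [-1.9, -0.4, 7.6]
finger_gap: 0.0005
```

Inner home, now the middle section (71 mm to go).

>>> step_arm --commands '[{"dx": 0,"dy": 0,"dz": 6,"rx": 0,"ry": 0,"rz": 0,"grip": -1},{"dx": 0,"dy": 0,"dz": 6,"rx": 0,"ry": 0,"rz": 0,"grip": -1},{"dx": 0,"dy": 0,"dz": 6,"rx": 0,"ry": 0,"rz": 0,"grip": -1},{"dx": 0,"dy": 0,"dz": 6,"rx": 0,"ry": 0,"rz": 0,"grip": -1},{"dx": 0,"dy": 0,"dz": 6,"rx": 0,"ry": 0,"rz": 0,"grip": -1}]' --force 20

```text
clock: 17.55
tcp_pos: [0.6279, 0.0266, 0.1756]
eef_rot: [[1.0, -0.0, 0.001], [-0.0, -1.0, -0.0], [0.001, 0.0, -1.0]]
ft_force: [-2.8, 0.1, 8.0]
finger_gap: 0.0005
```

>>> step_arm --commands '[{"dx": 0,"dy": 0,"dz": 6,"rx": 0,"ry": 0,"rz": 0,"grip": -1},{"dx": 0,"dy": 0,"dz": 6,"rx": 0,"ry": 0,"rz": 0,"grip": -1},{"dx": 0,"dy": 0,"dz": 6,"rx": 0,"ry": 0,"rz": 0,"grip": -1},{"dx": 0,"dy": 0,"dz": 6,"rx": 0,"ry": 0,"rz": 0,"grip": -1},{"dx": 0,"dy": 0,"dz": 6,"rx": 0,"ry": 0,"rz": 0,"grip": -1}]' --force 20

```text
clock: 18.18
tcp_pos: [0.6279, 0.0266, 0.1455]
eef_rot: [[1.0, -0.0, 0.0], [-0.0, -1.0, -0.0], [0.0, 0.0, -1.0]]
ft_force: [-3.2, 0.1, 7.4]
finger_gap: 0.0004
```

>>> step_arm --commands '[{"dx": 0,"dy": 0,"dz": 4,"rx": 0,"ry": 0,"rz": 0,"grip": -1},{"dx": 0,"dy": 0,"dz": 3,"rx": 0,"ry": 0,"rz": 0,"grip": -1},{"dx": 0,"dy": 0,"dz": 2,"rx": 0,"ry": 0,"rz": 0,"grip": -1},{"dx": 0,"dy": 0,"dz": 1.5,"rx": 0,"ry": 0,"rz": 0,"grip": -1}]' --force 20

```text
clock: 18.68
tcp_pos: [0.6279, 0.0266, 0.1351]
eef_rot: [[1.0, -0.0, 0.0], [-0.0, -1.0, -0.0], [0.0, 0.0, -1.0]]
ft_force: [-3.0, -1.0, 7.7]
finger_gap: 0.0005
```

>>> step_arm --commands '[{"dx": 0,"dy": 0,"dz": 1,"rx": 0,"ry": 0,"rz": 0,"grip": -1},{"dx": 0,"dy": 0,"dz": 0.7,"rx": 0,"ry": 0,"rz": 0,"grip": -1},{"dx": 0,"dy": 0,"dz": 0.3,"rx": 0,"ry": 0,"rz": 0,"grip": -1}]' --force 20

```text
clock: 19.05
tcp_pos: [0.6282, 0.0266, 0.1342]
eef_rot: [[1.0, -0.0, 0.001], [-0.0, -1.0, -0.0], [0.001, 0.0, -1.0]]
ft_force: [-4.5, 0.2, 13.9]
finger_gap: 0.0001
```

>>> step_arm --commands '[{"dx": 0,"dy": 0,"dz": -15,"rx": 0,"ry": 0,"rz": 0,"grip": -1},{"dx": 0,"dy": 0,"dz": -45,"rx": 0,"ry": 0,"rz": 0,"grip": 1},{"dx": 0,"dy": 0,"dz": 0,"rx": 0,"ry": 0,"rz": 0,"grip": 1},{"dx": 0,"dy": 0,"dz": 0,"rx": 0,"ry": 0,"rz": 0,"grip": 1},{"dx": 0,"dy": 0,"dz": 0,"rx": 0,"ry": 0,"rz": 0,"grip": 1}]' --force 30

```text
clock: 19.68
tcp_pos: [0.6269, 0.0266, 0.191]
eef_rot: [[1.0, -0.0, -0.003], [-0.0, -1.0, 0.0], [-0.003, -0.0, -1.0]]
ft_force: [-0.6, 0.4, -0.2]
finger_gap: 0.0358
```

```bash
python3 v.py wrist w5 0 0 560 420; python3 v.py top t5 180 120 400 320
```

```text
scale 1.380952380952381
t 19.73 tcp [0.6269 0.0267 0.191 ] F [-0.9 -0.2  0.4] gap 0.0395
[[1.0, -0.0, -0.003], [-0.0, -1.0, 0.0], [-0.003, -0.0, -1.0]]
scale 2.9
t 19.77 tcp [0.627  0.0267 0.1911] F [ 0.3 -0.   0.8] gap 0.0437
[[1.0, -0.0, -0.002], [-0.0, -1.0, 0.0], [-0.002, -0.0, -1.0]]
```

View pics/w5.png

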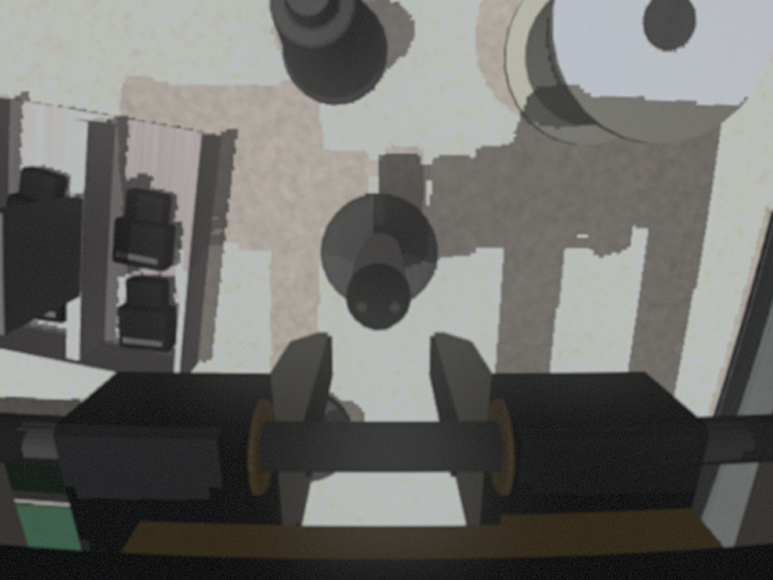

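View pics/t5.png

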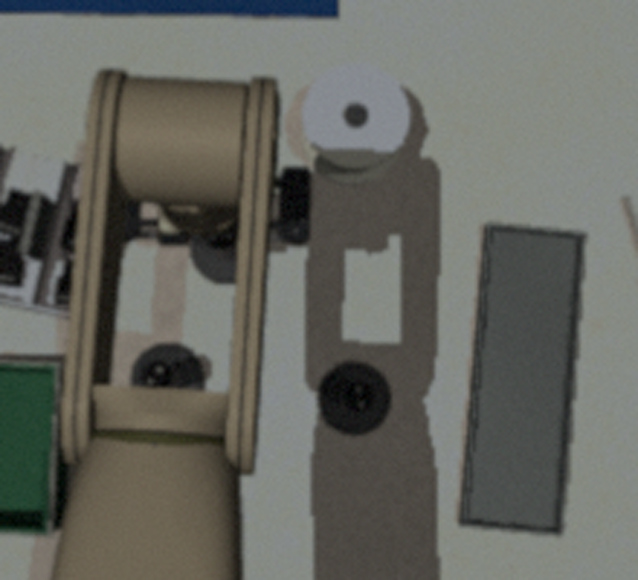

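```bash
python3 - <<'E'
from h import *
w=snap("wrist"); print(onz(w,(273.7,214),.134).round(4), onz(w,(379/1.381,250/1.381),.012).round(4)); print(proj(w,[[.627,.0266,.134],[.627,.0266,.014]])*1.381)
t=snap("top"); print("C",onz(t,(180+356/2.9,120+398/2.9),.134).round(4),"A",onz(t,(180+160/2.9,120+372/2.9),.134).round(4)); st()
E
```

```text
[0.6329 0.0281 0.134 ] [0.6304 0.028  0.012 ]
[[381.142218   307.10415838]
 [380.91478267 255.14605244]]
C [ 0.451  -0.1216  0.134 ] A [0.475  0.0857 0.134 ]
t 19.88 tcp [0.6273 0.0266 0.1917] F [ 0.2 -0.1  0.1] gap 0.0517
[[1.0, -0.0, -0.002], [-0.0, -1.0, 0.0], [-0.002, -0.0, -1.0]]
```

>>> step_arm --commands '[{"dx": 2,"dy": 0,"dz": 0,"rx": 0,"ry": 0,"rz": 0,"grip": 1},{"dx": 0,"dy": 0,"dz": 0,"rx": 0,"ry": 0,"rz": 0,"grip": 1},{"dx": 0,"dy": 0,"dz": 40,"rx": 0,"ry": 0,"rz": 0,"grip": 1},{"dx": 0,"dy": 0,"dz": 40,"rx": 0,"ry": 0,"rz": 0,"grip": 1},{"dx": 0,"dy": 0,"dz": 30,"rx": 0,"ry": 0,"rz": 0,"grip": 1}]' --force 30

```text
clock: 20.5
tcp_pos: [0.629, 0.0266, 0.0807]
eef_rot: [[1.0, -0.0, -0.002], [-0.0, -1.0, 0.0], [-0.002, -0.0, -1.0]]
ft_force: [0.3, 0.4, -0.2]
finger_gap: 0.0926
```

>>> step_arm --commands '[{"dx": 0,"dy": 0,"dz": 0,"rx": 0,"ry": 0,"rz": 0,"grip": -1},{"dx": 0,"dy": 0,"dz": 0,"rx": 0,"ry": 0,"rz": 0,"grip": -1},{"dx": 0,"dy": 0,"dz": 0,"rx": 0,"ry": 0,"rz": 0,"grip": -1},{"dx": 0,"dy": 0,"dz": 0,"rx": 0,"ry": 0,"rz": 0,"grip": -1},{"dx": 0,"dy": 0,"dz": 0,"rx": 0,"ry": 0,"rz": 0,"grip": -1}]' --force 30

```text
clock: 21.12
tcp_pos: [0.6302, 0.0266, 0.0834]
eef_rot: [[1.0, -0.0, 0.001], [-0.0, -1.0, -0.0], [0.001, 0.0, -1.0]]
ft_force: [-1.2, -0.1, -0.3]
finger_gap: 0.0473
```

>>> step_arm --commands '[{"dx": 0,"dy": 0,"dz": 0,"rx": 0,"ry": 0,"rz": 0,"grip": -1},{"dx": 0,"dy": 0,"dz": 0,"rx": 0,"ry": 0,"rz": 0,"grip": -1},{"dx": 0,"dy": 0,"dz": 0,"rx": 0,"ry": 0,"rz": 0,"grip": -1},{"dx": 0,"dy": 0,"dz": 0,"rx": 0,"ry": 0,"rz": 0,"grip": -1}]' --force 30

```text
clock: 21.62
tcp_pos: [0.6298, 0.0269, 0.0827]
eef_rot: [[1.0, -0.0, 0.0], [-0.0, -1.0, 0.0], [0.0, -0.0, -1.0]]
ft_force: [0.4, 1.8, -0.6]
finger_gap: 0.0314
```

```bash
python3 - <<'E'
from h import *
t=snap("top"); c=lambda x,y:(180+x/2.9,120+y/2.9)
P=[onz(t,c(*p),.026)[:2] for p in [(486,225),(584,234),(460,524),(560,533)]]; print(np.round(P,4),np.mean(P,0))
st()
E
```

```text
[[ 0.6549 -0.2753]
 [ 0.6464 -0.3897]
 [ 0.3127 -0.246 ]
 [ 0.3038 -0.3597]] [ 0.47944808 -0.31768089]
t 21.68 tcp [0.6298 0.0269 0.0826] F [-0.3  2.1  0.7] gap 0.0318
[[1.0, -0.0, -0.0], [-0.0, -1.0, 0.0], [-0.0, -0.0, -1.0]]
```

>>> step_arm --commands '[{"dx": 0,"dy": 0,"dz": -5,"rx": 0,"ry": 0,"rz": 0,"grip": -1},{"dx": 0,"dy": 0,"dz": -15,"rx": 0,"ry": 0,"rz": 0,"grip": -1},{"dx": 0,"dy": 0,"dz": -25,"rx": 0,"ry": 0,"rz": 0,"grip": -1},{"dx": 0,"dy": 0,"dz": -20,"rx": 0,"ry": 0,"rz": 0,"grip": -1}]' --force 30

```text
clock: 22.18
tcp_pos: [0.6301, 0.0263, 0.1494]
eef_rot: [[1.0, -0.0, 0.001], [-0.0, -1.0, -0.0], [0.001, 0.0, -1.0]]
ft_force: [-0.2, -0.6, -6.2]
finger_gap: 0.0315
```

>>> step_arm --commands '[{"dx": -2,"dy": 20,"dz": 0,"rx": 0,"ry": 0,"rz": 0,"grip": -1},{"dx": -5,"dy": 40,"dz": 0,"rx": 0,"ry": 0,"rz": 0,"grip": -1},{"dx": -6,"dy": 50,"dz": 0,"rx": 0,"ry": 0,"rz": 0,"grip": -1},{"dx": -6,"dy": 50,"dz": 0,"rx": 0,"ry": 0,"rz": 0,"grip": -1},{"dx": -6,"dy": 50,"dz": 0,"rx": 0,"ry": 0,"rz": 0,"grip": -1}]' --force 30

```text
clock: 22.8
tcp_pos: [0.6035, -0.1858, 0.147]
eef_rot: [[1.0, -0.001, -0.001], [-0.001, -1.0, -0.0], [-0.001, 0.0, -1.0]]
ft_force: [1.0, 0.1, -5.7]
finger_gap: 0.0317
```

>>> step_arm --commands '[{"dx": -6,"dy": 50,"dz": 0,"rx": 0,"ry": 0,"rz": 0,"grip": -1},{"dx": -6,"dy": 50,"dz": 0,"rx": 0,"ry": 0,"rz": 0,"grip": -1},{"dx": -4,"dy": 30,"dz": 0,"rx": 0,"ry": 0,"rz": 0,"grip": -1},{"dx": 0,"dy": 14,"dz": 0,"rx": 0,"ry": 0,"rz": 0,"grip": -1},{"dx": 0,"dy": 0,"dz": 0,"rx": 0,"ry": 0,"rz": 0,"grip": -1}]' --force 30

```text
clock: 23.42
tcp_pos: [0.5881, -0.3281, 0.147]
eef_rot: [[1.0, -0.002, -0.001], [-0.002, -1.0, 0.001], [-0.001, -0.001, -1.0]]
ft_force: [-0.4, 0.4, -5.6]
finger_gap: 0.0317
```

```bash
python3 v.py wrist w6 0 0 560 420; python3 v.py scene s6 130 90 370 270
```

```text
scale 1.380952380952381
t 23.48 tcp [ 0.5885 -0.3269  0.1471] F [ 0.3 -0.  -6.7] gap 0.0315
[[1.0, -0.001, -0.001], [-0.001, -1.0, 0.001], [-0.001, -0.001, -1.0]]
scale 3.2222222222222223
t 23.52 tcp [ 0.5888 -0.3263  0.1472] F [-0.7  0.8 -5.2] gap 0.0315
[[1.0, 0.0, -0.001], [0.0, -1.0, 0.001], [-0.001, -0.001, -1.0]]
```

View pics/w6.png

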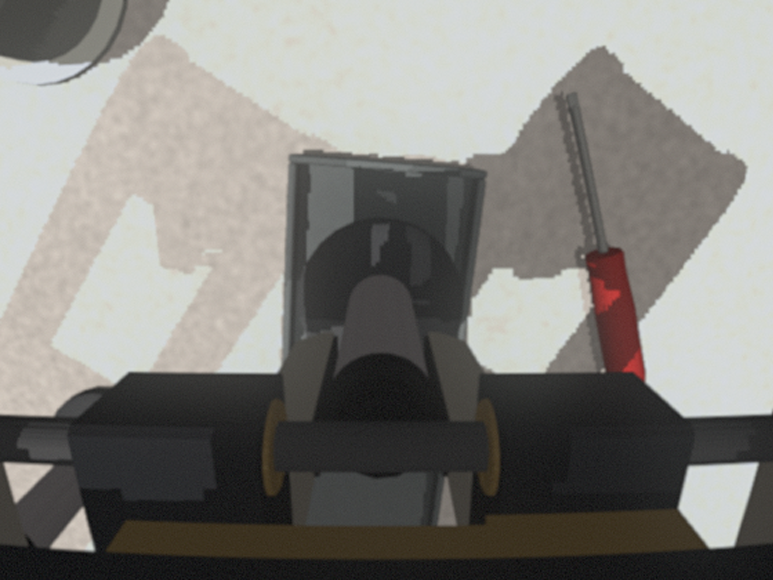

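View pics/s6.png

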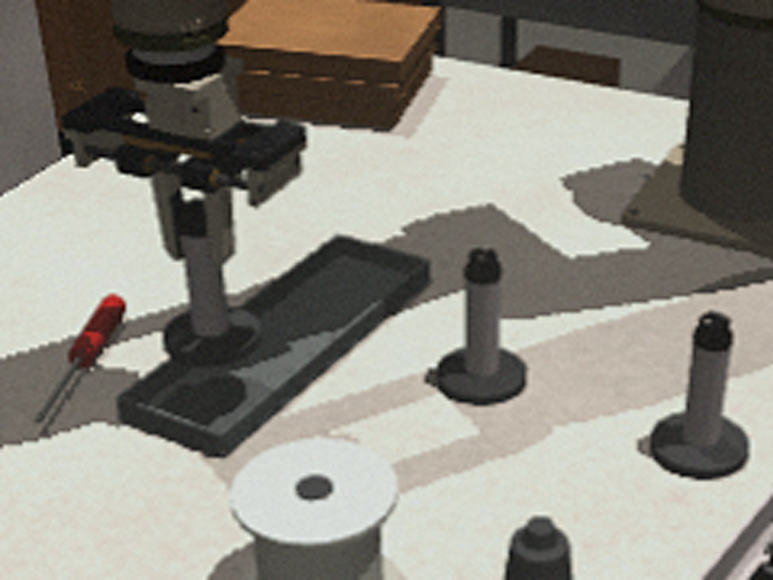

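```bash
python3 - <<'E'
from h import *
w=snap("wrist"); k=1.381
for p in [(290,157),(487,171),(285,330),(470,330)]: print(p,onz(w,(p[0]/k,p[1]/k),.026).round(4))
st()
E
```

```text
(290, 157) [ 0.659  -0.2734  0.026 ]
(487, 171) [ 0.6513 -0.3879  0.026 ]
(285, 330) [ 0.5524 -0.2653  0.026 ]
(470, 330) [ 0.5527 -0.3827  0.026 ]
t 23.57 tcp [ 0.589  -0.326   0.1474] F [ 1.4 -0.2 -6.8] gap 0.0315
[[1.0, 0.001, -0.0], [0.001, -1.0, 0.001], [-0.0, -0.001, -1.0]]
```

>>> step_arm --commands '[{"dx": 0,"dy": 0,"dz": 25,"rx": 0,"ry": 0,"rz": 0,"grip": -1},{"dx": 0,"dy": 0,"dz": 20,"rx": 0,"ry": 0,"rz": 0,"grip": -1},{"dx": 0,"dy": 0,"dz": 8,"rx": 0,"ry": 0,"rz": 0,"grip": -1},{"dx": 0,"dy": 0,"dz": 3,"rx": 0,"ry": 0,"rz": 0,"grip": -1},{"dx": 0,"dy": 0,"dz": 1,"rx": 0,"ry": 0,"rz": 0,"grip": -1}]' --force 30

```text
clock: 24.2
tcp_pos: [0.5891, -0.3276, 0.0913]
eef_rot: [[1.0, -0.0, 0.001], [-0.0, -1.0, -0.0], [0.001, 0.0, -1.0]]
ft_force: [-0.3, 0.2, -5.1]
finger_gap: 0.0314
```

>>> step_arm --commands '[{"dx": 0,"dy": 0,"dz": 1,"rx": 0,"ry": 0,"rz": 0,"grip": -1},{"dx": 0,"dy": 0,"dz": 0.5,"rx": 0,"ry": 0,"rz": 0,"grip": -1},{"dx": 0,"dy": 0,"dz": 0.5,"rx": 0,"ry": 0,"rz": 0,"grip": -1}]' --force 30

```text
clock: 24.58
tcp_pos: [0.5889, -0.3276, 0.089]
eef_rot: [[1.0, -0.0, 0.0], [-0.0, -1.0, -0.0], [0.0, 0.0, -1.0]]
ft_force: [-0.5, -0.4, -5.8]
finger_gap: 0.0316
```

>>> step_arm --commands '[{"dx": 0,"dy": 0,"dz": 0.7,"rx": 0,"ry": 0,"rz": 0,"grip": -1},{"dx": 0,"dy": 0,"dz": 0.5,"rx": 0,"ry": 0,"rz": 0,"grip": -1},{"dx": 0,"dy": 0,"dz": 0,"rx": 0,"ry": 0,"rz": 0,"grip": -1}]' --force 30

```text
clock: 24.95
tcp_pos: [0.5888, -0.3274, 0.0877]
eef_rot: [[1.0, -0.0, 0.0], [-0.0, -1.0, -0.0], [0.0, 0.0, -1.0]]
ft_force: [-0.8, -0.6, -4.2]
finger_gap: 0.0317
```

>>> step_arm --commands '[{"dx": 0,"dy": 0,"dz": 0.5,"rx": 0,"ry": 0,"rz": 0,"grip": -1},{"dx": 0,"dy": 0,"dz": 0,"rx": 0,"ry": 0,"rz": 0,"grip": -1}]' --force 30

```text
clock: 25.2
tcp_pos: [0.5889, -0.3274, 0.0877]
eef_rot: [[1.0, -0.0, 0.0], [-0.0, -1.0, -0.0], [0.0, 0.0, -1.0]]
ft_force: [-2.4, 2.2, 2.2]
finger_gap: 0.0316
```

>>> step_arm --commands '[{"dx": 0,"dy": 0,"dz": 0,"rx": 0,"ry": 0,"rz": 0,"grip": 1},{"dx": 0,"dy": 0,"dz": 0,"rx": 0,"ry": 0,"rz": 0,"grip": 1},{"dx": 0,"dy": 0,"dz": 0,"rx": 0,"ry": 0,"rz": 0,"grip": 1},{"dx": 0,"dy": 0,"dz": -10,"rx": 0,"ry": 0,"rz": 0,"grip": 1},{"dx": 0,"dy": 0,"dz": -30,"rx": 0,"ry": 0,"rz": 0,"grip": 1}]' --force 30

```text
clock: 25.82
tcp_pos: [0.5875, -0.3267, 0.1257]
eef_rot: [[1.0, -0.0, -0.003], [-0.0, -1.0, 0.002], [-0.003, -0.002, -1.0]]
ft_force: [0.0, 0.3, 0.3]
finger_gap: 0.0768
```

>>> step_arm --commands '[{"dx": 0,"dy": 0,"dz": -55,"rx": 0,"ry": 0,"rz": 0,"grip": 1},{"dx": -33,"dy": -50,"dz": -10,"rx": 0,"ry": 0,"rz": 0,"grip": 1},{"dx": -33,"dy": -50,"dz": 0,"rx": 0,"ry": 0,"rz": 0,"grip": 1},{"dx": -33,"dy": -50,"dz": 0,"rx": 0,"ry": 0,"rz": 0,"grip": 1},{"dx": -34,"dy": -50,"dz": 0,"rx": 0,"ry": 0,"rz": 0,"grip": 1}]' --force 30

```text
clock: 26.45
tcp_pos: [0.455, -0.1261, 0.1929]
eef_rot: [[1.0, -0.0, 0.002], [-0.0, -1.0, -0.0], [0.002, 0.0, -1.0]]
ft_force: [0.4, 0.6, 1.6]
finger_gap: 0.0934
```

>>> step_arm --commands '[{"dx": 0,"dy": 0,"dz": 0,"rx": 0,"ry": 0,"rz": 0,"grip": 1},{"dx": 0,"dy": 0,"dz": 0,"rx": 0,"ry": 0,"rz": 0,"grip": 1}]' --force 30

```text
clock: 26.7
tcp_pos: [0.4566, -0.1278, 0.1932]
eef_rot: [[1.0, 0.0, 0.002], [0.0, -1.0, -0.001], [0.002, 0.001, -1.0]]
ft_force: [-0.2, 0.2, -0.5]
finger_gap: 0.0928
```

```bash
python3 v.py wrist w7 0 0 560 420; python3 v.py scene s7 130 90 370 270
```

```text
scale 1.380952380952381
t 26.75 tcp [ 0.4568 -0.1282  0.1931] F [ 0.8 -0.3 -0.5] gap 0.0929
[[1.0, -0.0, 0.002], [-0.0, -1.0, -0.001], [0.002, 0.001, -1.0]]
scale 3.2222222222222223
t 26.8 tcp [ 0.4568 -0.1284  0.1929] F [ 0.9 -0.6  0.9] gap 0.0931
[[1.0, -0.001, 0.002], [-0.001, -1.0, -0.001], [0.002, 0.001, -1.0]]
```

View pics/w7.png

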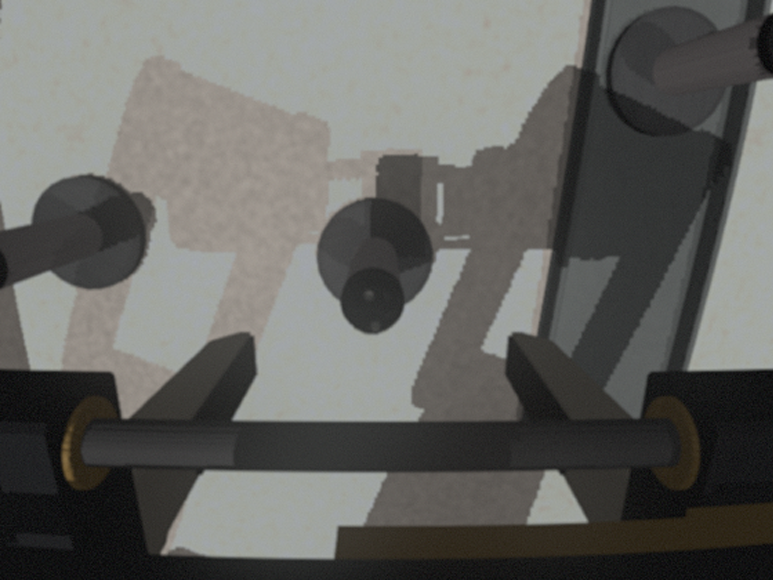

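View pics/s7.png

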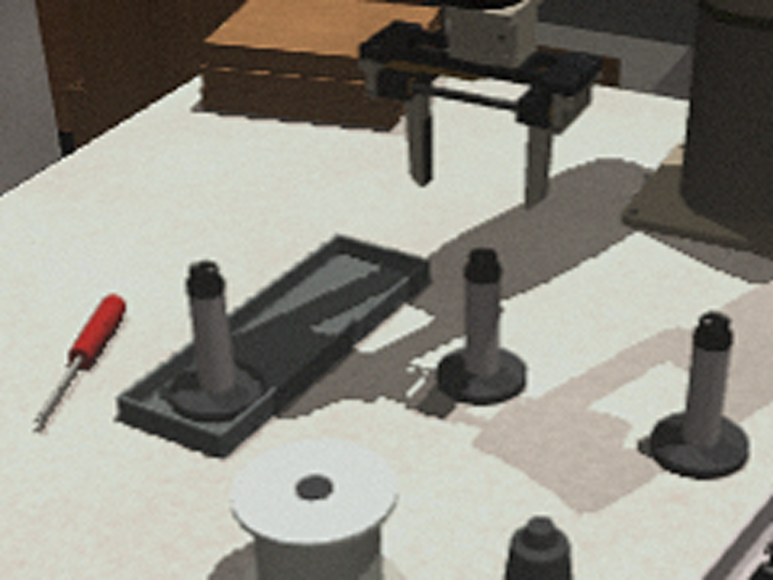

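>>> step_arm --commands '[{"dx": 0.5,"dy": -2,"dz": 30,"rx": 0,"ry": 0,"rz": 0,"grip": 1},{"dx": 0,"dy": 0,"dz": 40,"rx": 0,"ry": 0,"rz": 0,"grip": 1},{"dx": 0,"dy": 0,"dz": 41,"rx": 0,"ry": 0,"rz": 0,"grip": 1},{"dx": 0,"dy": 0,"dz": 0,"rx": 0,"ry": 0,"rz": 0,"grip": 0},{"dx": 0,"dy": 0,"dz": 0,"rx": 0,"ry": 0,"rz": 0,"grip": -1}]' --force 30

```text
clock: 27.42
tcp_pos: [0.4574, -0.1262, 0.0824]
eef_rot: [[1.0, -0.001, 0.001], [-0.001, -1.0, -0.0], [0.001, 0.0, -1.0]]
ft_force: [0.3, 0.2, 0.4]
finger_gap: 0.0771
```

>>> step_arm --commands '[{"dx": 0,"dy": 0,"dz": 0,"rx": 0,"ry": 0,"rz": 0,"grip": -1},{"dx": 0,"dy": 0,"dz": 0,"rx": 0,"ry": 0,"rz": 0,"grip": -1},{"dx": 0,"dy": 0,"dz": 0,"rx": 0,"ry": 0,"rz": 0,"grip": -1},{"dx": 0,"dy": 0,"dz": 0,"rx": 0,"ry": 0,"rz": 0,"grip": -1},{"dx": 0,"dy": 0,"dz": 0,"rx": 0,"ry": 0,"rz": 0,"grip": -1}]' --force 30

```text
clock: 28.05
tcp_pos: [0.4562, -0.1249, 0.0809]
eef_rot: [[1.0, -0.0, -0.0], [-0.0, -1.0, 0.001], [-0.0, -0.001, -1.0]]
ft_force: [0.6, 3.9, 3.6]
finger_gap: 0.0319
```

>>> step_arm --commands '[{"dx": 0,"dy": 0,"dz": 0,"rx": 0,"ry": 0,"rz": 0,"grip": -1},{"dx": 0,"dy": 0,"dz": 0,"rx": 0,"ry": 0,"rz": 0,"grip": -1}]' --force 30

```text
clock: 28.3
tcp_pos: [0.4563, -0.125, 0.081]
eef_rot: [[1.0, -0.0, -0.0], [-0.0, -1.0, 0.001], [-0.0, -0.001, -1.0]]
ft_force: [-1.1, 5.2, 1.3]
finger_gap: 0.0316
```

>>> step_arm --commands '[{"dx": 0,"dy": 0,"dz": -5,"rx": 0,"ry": 0,"rz": 0,"grip": -1},{"dx": 0,"dy": 0,"dz": -15,"rx": 0,"ry": 0,"rz": 0,"grip": -1},{"dx": 0,"dy": 0,"dz": -25,"rx": 0,"ry": 0,"rz": 0,"grip": -1},{"dx": 0,"dy": 0,"dz": -15,"rx": 0,"ry": 0,"rz": 0,"grip": -1},{"dx": 2,"dy": 18,"dz": 0,"rx": 0,"ry": 0,"rz": 0,"grip": -1}]' --force 30

```text
clock: 28.92
tcp_pos: [0.4594, -0.1437, 0.1428]
eef_rot: [[1.0, 0.001, 0.003], [0.001, -1.0, -0.001], [0.003, 0.001, -1.0]]
ft_force: [-0.6, -0.3, -7.5]
finger_gap: 0.0318
```

>>> step_arm --commands '[{"dx": 4,"dy": 35,"dz": 0,"rx": 0,"ry": 0,"rz": 0,"grip": -1},{"dx": 5,"dy": 45,"dz": 0,"rx": 0,"ry": 0,"rz": 0,"grip": -1},{"dx": 5,"dy": 45,"dz": 0,"rx": 0,"ry": 0,"rz": 0,"grip": -1},{"dx": 4,"dy": 32,"dz": 0,"rx": 0,"ry": 0,"rz": 0,"grip": -1},{"dx": 2,"dy": 16,"dz": 0,"rx": 0,"ry": 0,"rz": 0,"grip": -1}]' --force 30

```text
clock: 29.55
tcp_pos: [0.4773, -0.3186, 0.1398]
eef_rot: [[1.0, -0.002, -0.001], [-0.002, -1.0, 0.0], [-0.001, -0.0, -1.0]]
ft_force: [-0.0, 1.2, -7.9]
finger_gap: 0.0314
```

>>> step_arm --commands '[{"dx": 0,"dy": 0,"dz": 0,"rx": 0,"ry": 0,"rz": 0,"grip": -1},{"dx": 0,"dy": 0,"dz": 0,"rx": 0,"ry": 0,"rz": 0,"grip": -1},{"dx": 0,"dy": 0,"dz": 0,"rx": 0,"ry": 0,"rz": 0,"grip": -1}]' --force 30

```text
clock: 29.92
tcp_pos: [0.4783, -0.3153, 0.1408]
eef_rot: [[1.0, 0.001, -0.0], [0.001, -1.0, 0.0], [-0.0, -0.0, -1.0]]
ft_force: [-0.1, 0.3, -7.5]
finger_gap: 0.0318
```

```bash
python3 v.py wrist w8 0 0 560 420
```

```text
scale 1.380952380952381
t 29.98 tcp [ 0.4783 -0.3154  0.141 ] F [-0.2  0.4 -7.1] gap 0.032
[[1.0, 0.001, -0.0], [0.001, -1.0, 0.0], [-0.0, -0.0, -1.0]]
```

View pics/w8.png

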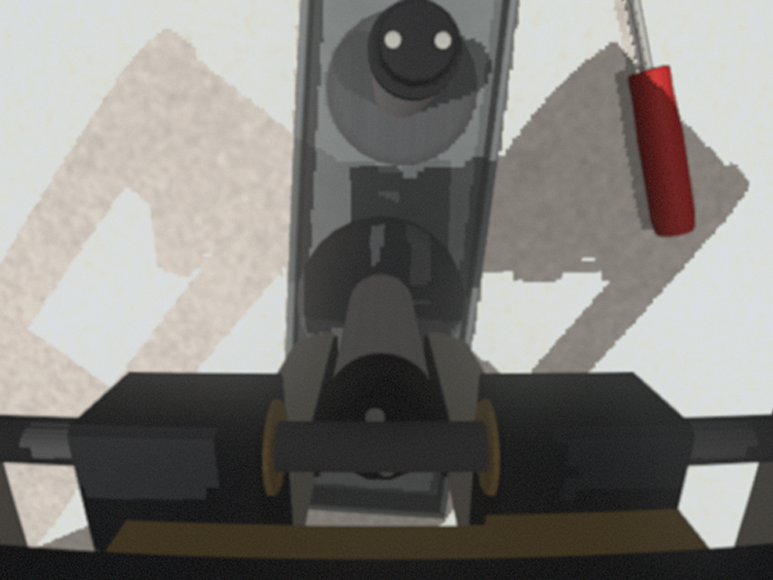

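>>> step_arm --commands '[{"dx": 0,"dy": 1.5,"dz": 25,"rx": 0,"ry": 0,"rz": 0,"grip": -1},{"dx": 0,"dy": 0,"dz": 18,"rx": 0,"ry": 0,"rz": 0,"grip": -1},{"dx": 0,"dy": 0,"dz": 7,"rx": 0,"ry": 0,"rz": 0,"grip": -1},{"dx": 0,"dy": 0,"dz": 2,"rx": 0,"ry": 0,"rz": 0,"grip": -1},{"dx": 0,"dy": 0,"dz": 1,"rx": 0,"ry": 0,"rz": 0,"grip": -1}]' --force 30

```text
clock: 30.6
tcp_pos: [0.4787, -0.3182, 0.0886]
eef_rot: [[1.0, -0.0, 0.001], [-0.0, -1.0, -0.001], [0.001, 0.001, -1.0]]
ft_force: [0.8, -0.4, -7.7]
finger_gap: 0.0318
```

>>> step_arm --commands '[{"dx": 0,"dy": 0,"dz": 1,"rx": 0,"ry": 0,"rz": 0,"grip": -1},{"dx": 0,"dy": 0,"dz": 0.5,"rx": 0,"ry": 0,"rz": 0,"grip": -1},{"dx": 0,"dy": 0,"dz": 0,"rx": 0,"ry": 0,"rz": 0,"grip": -1}]' --force 30

```text
clock: 30.98
tcp_pos: [0.4783, -0.3179, 0.0866]
eef_rot: [[1.0, -0.0, 0.0], [-0.0, -1.0, -0.0], [0.0, 0.0, -1.0]]
ft_force: [0.0, 0.4, -7.7]
finger_gap: 0.0312
```

>>> step_arm --commands '[{"dx": 0,"dy": 0,"dz": 0.6,"rx": 0,"ry": 0,"rz": 0,"grip": -1},{"dx": 0,"dy": 0,"dz": 0.4,"rx": 0,"ry": 0,"rz": 0,"grip": -1},{"dx": 0,"dy": 0,"dz": 0,"rx": 0,"ry": 0,"rz": 0,"grip": -1}]' --force 30

```text
clock: 31.35
tcp_pos: [0.4784, -0.318, 0.0859]
eef_rot: [[1.0, -0.0, 0.0], [-0.0, -1.0, -0.0], [0.0, 0.0, -1.0]]
ft_force: [-1.7, 1.3, -1.8]
finger_gap: 0.0314
```

>>> step_arm --commands '[{"dx": 0,"dy": 0,"dz": 0.3,"rx": 0,"ry": 0,"rz": 0,"grip": -1},{"dx": 0,"dy": 0,"dz": 0,"rx": 0,"ry": 0,"rz": 0,"grip": 1},{"dx": 0,"dy": 0,"dz": 0,"rx": 0,"ry": 0,"rz": 0,"grip": 1},{"dx": 0,"dy": 0,"dz": 0,"rx": 0,"ry": 0,"rz": 0,"grip": 1},{"dx": 0,"dy": 0,"dz": -10,"rx": 0,"ry": 0,"rz": 0,"grip": 1}]' --force 30

```text
clock: 31.98
tcp_pos: [0.4777, -0.3175, 0.0946]
eef_rot: [[1.0, -0.0, -0.001], [-0.0, -1.0, 0.001], [-0.001, -0.001, -1.0]]
ft_force: [-0.5, 0.1, 0.2]
finger_gap: 0.067
```

>>> step_arm --commands '[{"dx": 0,"dy": 0,"dz": -45,"rx": 0,"ry": 0,"rz": 0,"grip": 1},{"dx": 0,"dy": 0,"dz": -54,"rx": 0,"ry": 0,"rz": 0,"grip": 1},{"dx": 0,"dy": -58,"dz": 0,"rx": 0,"ry": 0,"rz": 0,"grip": 1},{"dx": -1,"dy": -60,"dz": 0,"rx": 0,"ry": 0,"rz": 0,"grip": 1},{"dx": -1,"dy": -60,"dz": 0,"rx": 0,"ry": 0,"rz": 0,"grip": 1}]' --force 30

```text
clock: 32.6
tcp_pos: [0.4763, -0.1385, 0.1952]
eef_rot: [[1.0, -0.001, 0.002], [-0.001, -1.0, -0.0], [0.002, 0.0, -1.0]]
ft_force: [0.5, 0.0, 0.4]
finger_gap: 0.093
```

>>> step_arm --commands '[{"dx": -1,"dy": -60,"dz": 0,"rx": 0,"ry": 0,"rz": 0,"grip": 1},{"dx": -1,"dy": -60,"dz": 0,"rx": 0,"ry": 0,"rz": 0,"grip": 1},{"dx": -1,"dy": -60,"dz": 0,"rx": 0,"ry": 0,"rz": 0,"grip": 1},{"dx": 0,"dy": -51,"dz": 0,"rx": 0,"ry": 0,"rz": 0,"grip": 1},{"dx": 0,"dy": 0,"dz": 0,"rx": 0,"ry": 0,"rz": 0,"grip": 1}]' --force 30

```text
clock: 33.22
tcp_pos: [0.4732, 0.0943, 0.1951]
eef_rot: [[1.0, 0.005, 0.001], [0.005, -1.0, 0.001], [0.001, -0.001, -1.0]]
ft_force: [-0.7, -0.7, -0.3]
finger_gap: 0.0935
```

>>> step_arm --commands '[{"dx": 0,"dy": 0,"dz": 0,"rx": 0,"ry": 0,"rz": 0,"grip": 1},{"dx": 0,"dy": 0,"dz": 0,"rx": 0,"ry": 0,"rz": 0,"grip": 1}]' --force 30

```text
clock: 33.48
tcp_pos: [0.4735, 0.0898, 0.1943]
eef_rot: [[1.0, -0.002, 0.0], [-0.002, -1.0, -0.0], [0.0, 0.0, -1.0]]
ft_force: [0.1, -0.1, -0.1]
finger_gap: 0.0928
```

```bash
python3 v.py wrist w9 0 0 560 420; python3 v.py scene s9 130 90 370 270
```

```text
scale 1.380952380952381
t 33.52 tcp [0.4735 0.0898 0.1943] F [ 0.6 -0.   0.4] gap 0.0931
[[1.0, -0.002, 0.0], [-0.002, -1.0, -0.0], [0.0, 0.0, -1.0]]
scale 3.2222222222222223
t 33.58 tcp [0.4735 0.0899 0.1942] F [ 0.1 -0.4  0.1] gap 0.0927
[[1.0, -0.002, 0.0], [-0.002, -1.0, -0.0], [0.0, 0.0, -1.0]]
```

View pics/w9.png

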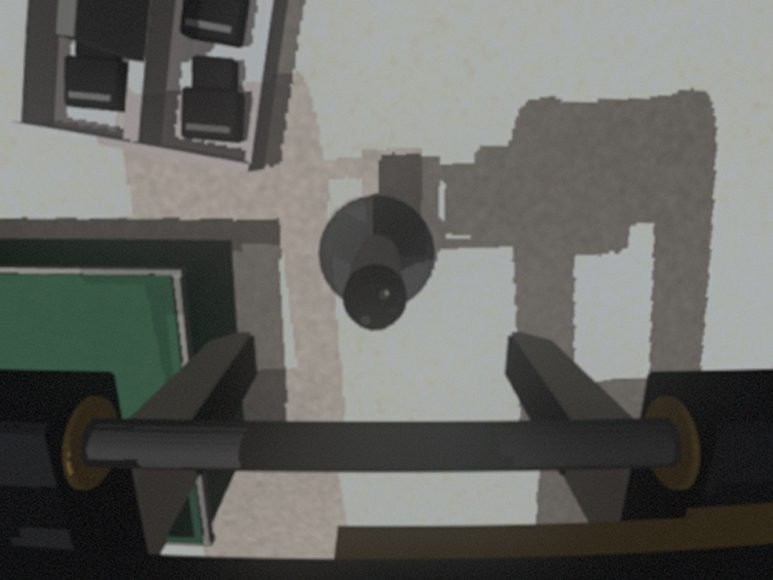

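View pics/s9.png

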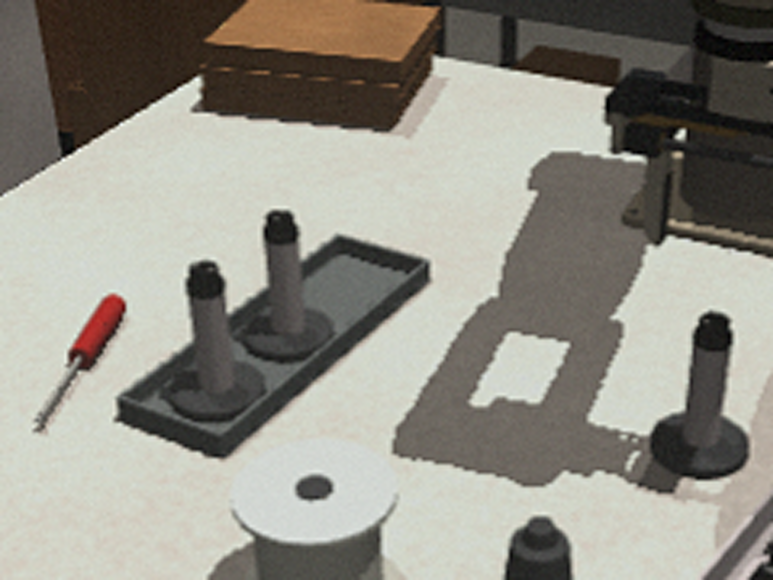

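>>> step_arm --commands '[{"dx": 1,"dy": -1.5,"dz": 30,"rx": 0,"ry": 0,"rz": 0,"grip": 1},{"dx": 0,"dy": 0,"dz": 40,"rx": 0,"ry": 0,"rz": 0,"grip": 1},{"dx": 0,"dy": 0,"dz": 42,"rx": 0,"ry": 0,"rz": 0,"grip": 1},{"dx": 0,"dy": 0,"dz": 0,"rx": 0,"ry": 0,"rz": 0,"grip": 0},{"dx": 0,"dy": 0,"dz": 0,"rx": 0,"ry": 0,"rz": 0,"grip": -1}]' --force 30

```text
clock: 34.2
tcp_pos: [0.4752, 0.0922, 0.0837]
eef_rot: [[1.0, -0.001, 0.001], [-0.001, -1.0, 0.0], [0.001, -0.0, -1.0]]
ft_force: [0.4, 0.3, -0.3]
finger_gap: 0.0773
```

>>> step_arm --commands '[{"dx": 0,"dy": 0,"dz": 0,"rx": 0,"ry": 0,"rz": 0,"grip": -1},{"dx": 0,"dy": 0,"dz": 0,"rx": 0,"ry": 0,"rz": 0,"grip": -1},{"dx": 0,"dy": 0,"dz": 0,"rx": 0,"ry": 0,"rz": 0,"grip": -1},{"dx": 0,"dy": 0,"dz": 0,"rx": 0,"ry": 0,"rz": 0,"grip": -1},{"dx": 0,"dy": 0,"dz": 0,"rx": 0,"ry": 0,"rz": 0,"grip": -1}]' --force 30

```text
clock: 34.83
tcp_pos: [0.4743, 0.0928, 0.0822]
eef_rot: [[1.0, -0.0, 0.0], [-0.0, -1.0, 0.0], [0.0, -0.0, -1.0]]
ft_force: [-0.1, 1.5, 0.2]
finger_gap: 0.0315
```

>>> step_arm --commands '[{"dx": 0,"dy": 0,"dz": 0,"rx": 0,"ry": 0,"rz": 0,"grip": -1},{"dx": 0,"dy": 0,"dz": 0,"rx": 0,"ry": 0,"rz": 0,"grip": -1}]' --force 30

```text
clock: 35.08
tcp_pos: [0.4743, 0.0928, 0.0822]
eef_rot: [[1.0, -0.0, 0.0], [-0.0, -1.0, 0.0], [0.0, -0.0, -1.0]]
ft_force: [-0.3, 1.5, 1.7]
finger_gap: 0.0317
```

>>> step_arm --commands '[{"dx": 0,"dy": 0,"dz": -5,"rx": 0,"ry": 0,"rz": 0,"grip": -1},{"dx": 0,"dy": 0,"dz": -15,"rx": 0,"ry": 0,"rz": 0,"grip": -1},{"dx": 0,"dy": 0,"dz": -25,"rx": 0,"ry": 0,"rz": 0,"grip": -1},{"dx": 0,"dy": 0,"dz": -15,"rx": 0,"ry": 0,"rz": 0,"grip": -1},{"dx": -5,"dy": 19,"dz": 0,"rx": 0,"ry": 0,"rz": 0,"grip": -1}]' --force 30

```text
clock: 35.7
tcp_pos: [0.4707, 0.0742, 0.1445]
eef_rot: [[1.0, 0.001, 0.004], [0.001, -1.0, 0.001], [0.004, -0.001, -1.0]]
ft_force: [-0.1, -0.0, -6.7]
finger_gap: 0.0317
```

>>> step_arm --commands '[{"dx": -11,"dy": 44,"dz": 0,"rx": 0,"ry": 0,"rz": 0,"grip": -1},{"dx": -14,"dy": 53,"dz": 0,"rx": 0,"ry": 0,"rz": 0,"grip": -1},{"dx": -14,"dy": 53,"dz": 0,"rx": 0,"ry": 0,"rz": 0,"grip": -1},{"dx": -14,"dy": 53,"dz": 0,"rx": 0,"ry": 0,"rz": 0,"grip": -1},{"dx": -14,"dy": 53,"dz": 0,"rx": 0,"ry": 0,"rz": 0,"grip": -1}]' --force 30

```text
clock: 36.33
tcp_pos: [0.4016, -0.184, 0.1427]
eef_rot: [[1.0, -0.0, 0.001], [-0.0, -1.0, -0.0], [0.001, 0.0, -1.0]]
ft_force: [0.3, 0.5, -5.7]
finger_gap: 0.0312
```

>>> step_arm --commands '[{"dx": -14,"dy": 53,"dz": 0,"rx": 0,"ry": 0,"rz": 0,"grip": -1},{"dx": -11,"dy": 44,"dz": 0,"rx": 0,"ry": 0,"rz": 0,"grip": -1},{"dx": -8,"dy": 29,"dz": 0,"rx": 0,"ry": 0,"rz": 0,"grip": -1},{"dx": 0,"dy": 0,"dz": 0,"rx": 0,"ry": 0,"rz": 0,"grip": -1},{"dx": 0,"dy": 0,"dz": 0,"rx": 0,"ry": 0,"rz": 0,"grip": -1}]' --force 30

```text
clock: 36.95
tcp_pos: [0.3691, -0.3079, 0.1421]
eef_rot: [[1.0, -0.001, -0.0], [-0.001, -1.0, 0.001], [-0.0, -0.001, -1.0]]
ft_force: [0.3, 0.5, -7.4]
finger_gap: 0.0314
```

```bash
python3 v.py wrist w10 0 0 560 420
```

```text
scale 1.380952380952381
t 37.0 tcp [ 0.3693 -0.3076  0.1421] F [ 1.2 -0.3 -6.3] gap 0.0316
[[1.0, 0.0, -0.0], [0.0, -1.0, 0.001], [-0.0, -0.001, -1.0]]
```

View pics/w10.png

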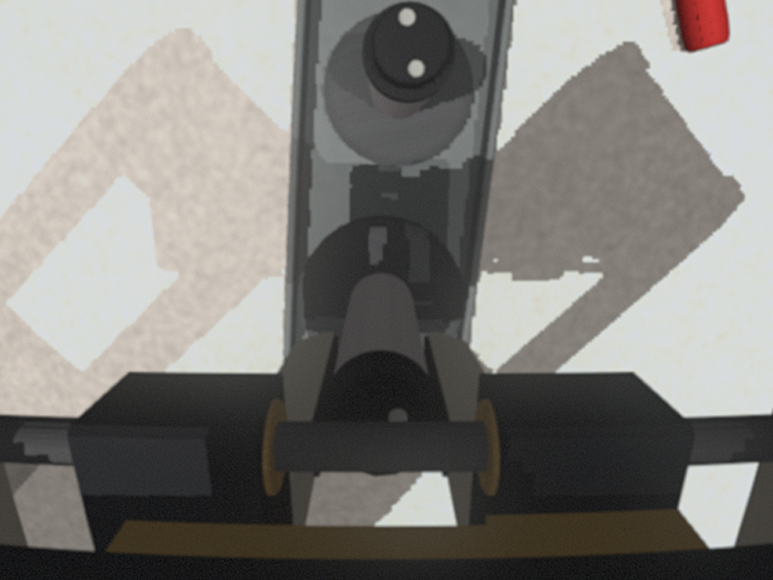

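>>> step_arm --commands '[{"dx": 0,"dy": 0.5,"dz": 25,"rx": 0,"ry": 0,"rz": 0,"grip": -1},{"dx": 0,"dy": 0,"dz": 18,"rx": 0,"ry": 0,"rz": 0,"grip": -1},{"dx": 0,"dy": 0,"dz": 7,"rx": 0,"ry": 0,"rz": 0,"grip": -1},{"dx": 0,"dy": 0,"dz": 3,"rx": 0,"ry": 0,"rz": 0,"grip": -1},{"dx": 0,"dy": 0,"dz": 1,"rx": 0,"ry": 0,"rz": 0,"grip": -1}]' --force 30

```text
clock: 37.62
tcp_pos: [0.3695, -0.309, 0.0886]
eef_rot: [[1.0, -0.0, 0.0], [-0.0, -1.0, -0.0], [0.0, 0.0, -1.0]]
ft_force: [0.1, -0.9, -5.3]
finger_gap: 0.0317
```

>>> step_arm --commands '[{"dx": 0,"dy": 0,"dz": 1,"rx": 0,"ry": 0,"rz": 0,"grip": -1},{"dx": 0,"dy": 0,"dz": 0.5,"rx": 0,"ry": 0,"rz": 0,"grip": -1},{"dx": 0,"dy": 0,"dz": 0.3,"rx": 0,"ry": 0,"rz": 0,"grip": -1},{"dx": 0,"dy": 0,"dz": 0,"rx": 0,"ry": 0,"rz": 0,"grip": -1}]' --force 30

```text
clock: 38.12
tcp_pos: [0.3696, -0.3094, 0.0873]
eef_rot: [[1.0, -0.0, 0.001], [-0.0, -1.0, -0.001], [0.001, 0.001, -1.0]]
ft_force: [-1.9, 1.2, 3.3]
finger_gap: 0.0318
```

Contact. Release and rise.

>>> step_arm --commands '[{"dx": 0,"dy": 0,"dz": 0,"rx": 0,"ry": 0,"rz": 0,"grip": 1},{"dx": 0,"dy": 0,"dz": 0,"rx": 0,"ry": 0,"rz": 0,"grip": 1},{"dx": 0,"dy": 0,"dz": 0,"rx": 0,"ry": 0,"rz": 0,"grip": 1},{"dx": 0,"dy": 0,"dz": -10,"rx": 0,"ry": 0,"rz": 0,"grip": 1},{"dx": 0,"dy": 0,"dz": -40,"rx": 0,"ry": 0,"rz": 0,"grip": 1}]' --force 30

```text
clock: 38.75
tcp_pos: [0.3678, -0.3074, 0.1349]
eef_rot: [[1.0, -0.0, -0.004], [-0.0, -1.0, 0.004], [-0.004, -0.004, -1.0]]
ft_force: [0.1, -0.9, 0.8]
finger_gap: 0.0772
```

>>> step_arm --commands '[{"dx": 0,"dy": 0,"dz": -60,"rx": 0,"ry": 0,"rz": 0,"grip": 1},{"dx": 20,"dy": -20,"dz": -50,"rx": 0,"ry": 0,"rz": 0,"grip": 1},{"dx": 20,"dy": -55,"dz": 0,"rx": 0,"ry": 0,"rz": 0,"grip": 1},{"dx": 20,"dy": -55,"dz": 0,"rx": 0,"ry": 0,"rz": 0,"grip": 1},{"dx": 20,"dy": -55,"dz": 0,"rx": 0,"ry": 0,"rz": 0,"grip": 1}]' --force 30

```text
clock: 39.38
tcp_pos: [0.4498, -0.1223, 0.2475]
eef_rot: [[1.0, -0.001, 0.002], [-0.001, -1.0, -0.001], [0.002, 0.001, -1.0]]
ft_force: [0.6, -1.2, 0.0]
finger_gap: 0.0933
```

```bash
python3 - <<'E'
from h import *
s=snap("scene","s11"); t=snap("top","t11"); st(); print(bot.state()["joint_pos"].round(4).tolist())
for n,im,(x0,y0,x1,y1) in (("s11c",s,(140,100,520,330)),("t11c",t,(110,130,420,330))):
    cv2.imwrite(f"pics/{n}.png",cv2.resize(im["image"][y0:y1,x0:x1,::-1],None,fx=2.0,fy=2.0,interpolation=cv2.INTER_CUBIC))
E
```

```text
t 39.48 tcp [ 0.4507 -0.1191  0.2473] F [-0.8 -0.4  1. ] gap 0.0931
[[1.0, 0.006, 0.002], [0.006, -1.0, 0.001], [0.002, -0.001, -1.0]]
[-0.3699, -0.2509, 1.8024, 0.0019, 1.5891, 1.195]
```

View pics/s11c.png

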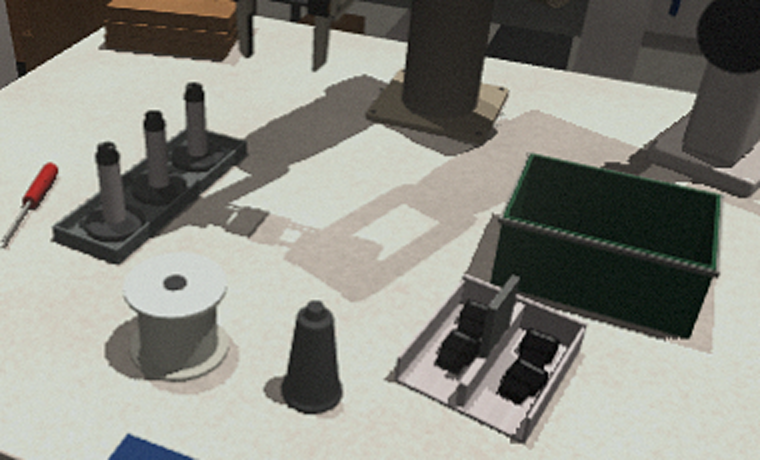

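View pics/t11c.png

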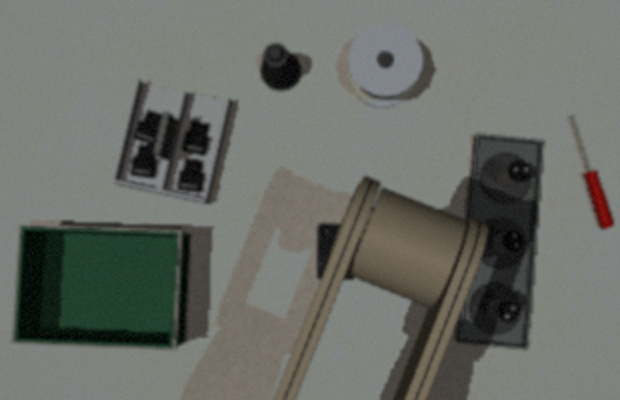

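>>> step_arm --commands '[{"dx": 26,"dy": -49,"dz": 0,"rx": 0,"ry": 0,"rz": 0,"grip": 1},{"dx": 26,"dy": -49,"dz": 0,"rx": 0,"ry": 0,"rz": 0,"grip": 1},{"dx": 26,"dy": -49,"dz": 0,"rx": 0,"ry": 0,"rz": 0,"grip": 1},{"dx": 26,"dy": -49,"dz": 0,"rx": 0,"ry": 0,"rz": 0,"grip": 1},{"dx": 26,"dy": -49,"dz": 0,"rx": 0,"ry": 0,"rz": 0,"grip": 1}]' --force 30

```text
clock: 40.1
tcp_pos: [0.5803, 0.1219, 0.2471]
eef_rot: [[1.0, -0.001, 0.001], [-0.001, -1.0, -0.0], [0.001, 0.0, -1.0]]
ft_force: [0.5, -0.5, 0.7]
finger_gap: 0.0931
```

>>> step_arm --commands '[{"dx": 26,"dy": -49,"dz": 0,"rx": 0,"ry": 0,"rz": 0,"grip": 1},{"dx": 26,"dy": -49,"dz": 0,"rx": 0,"ry": 0,"rz": 0,"grip": 1},{"dx": 0,"dy": 0,"dz": 0,"rx": 0,"ry": 0,"rz": 0.18,"grip": 1},{"dx": 0,"dy": 0,"dz": 0,"rx": 0,"ry": 0,"rz": 0,"grip": 1}]' --force 30

```text
clock: 40.6
tcp_pos: [0.6316, 0.2188, 0.2461]
eef_rot: [[0.984, -0.178, -0.001], [-0.178, -0.984, -0.001], [-0.001, 0.001, -1.0]]
ft_force: [0.0, -0.1, -0.3]
finger_gap: 0.0928
```

```bash
python3 - <<'E'
from h import *
w=snap("wrist","w12");s=snap("scene","s12"); t=snap("top","t12"); st(); print(bot.state()["joint_pos"].round(4).tolist())
for n,im,(x0,y0,x1,y1) in (("s12c",s,(320,220,450,330)),):
    cv2.imwrite(f"pics/{n}.png",cv2.resize(im["image"][y0:y1,x0:x1,::-1],None,fx=5,fy=5,interpolation=cv2.INTER_CUBIC))
E
```

```text
t 40.75 tcp [0.6315 0.2181 0.247 ] F [-0.4 -0.1  0.2] gap 0.0929
[[0.984, -0.177, 0.001], [-0.177, -0.984, 0.0], [0.001, -0.0, -1.0]]
[0.2559, 0.3053, 1.2367, -0.0001, 1.5989, 2.0044]
```

View pics/w12.png

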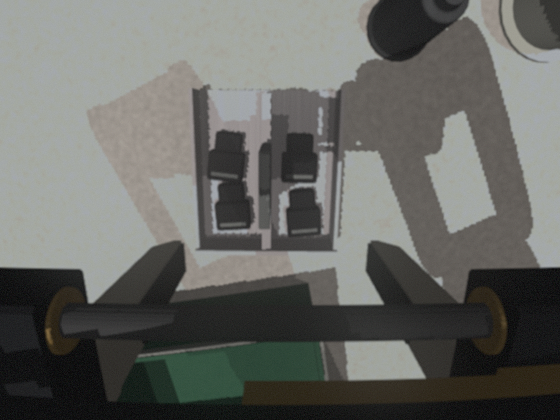

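View pics/s12c.png

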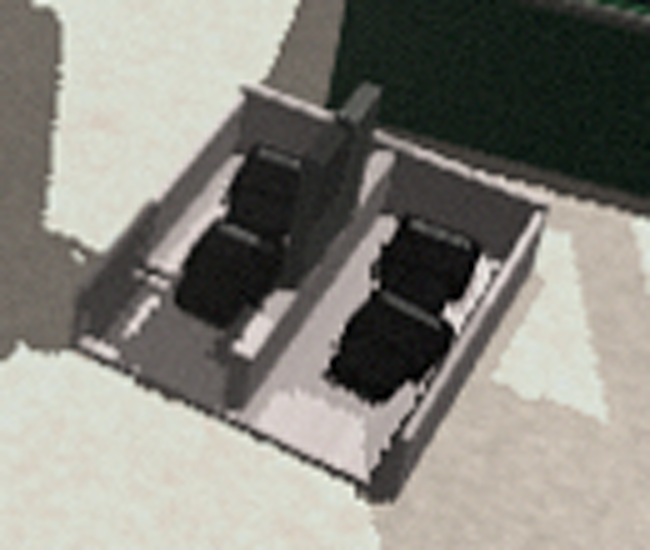

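```bash
cat > tray.py <<'E'
from h import *
from scipy.optimize import least_squares
def T(p,P):
    x,y,a=p; c,s=np.cos(a),np.sin(a); P=np.atleast_2d(P); return np.c_[x+c*P[:,0]-s*P[:,1],y+s*P[:,0]+c*P[:,1],P[:,2]]
def fit(obs,p0=(.634,.224,-.18)):
    f=lambda p: np.concatenate([(proj(s,T(p,P))[0]-uv) for s,P,uv in obs])
    r=least_squares(f,p0,loss="soft_l1"); return r.x,f(r.x).reshape(-1,2)
def overlay(s,p,fn,box,k):
    im=s["image"][:,:,::-1].copy(); x0,y0,x1,y1=box; im=cv2.resize(im[y0:y1,x0:x1],None,fx=k,fy=k,interpolation=cv2.INTER_CUBIC)
    L=[[(-.09,-.08,.045),(-.09,.08,.045)],[(-.09,.08,.04),(.09,.08,.04)],[(-.09,-.08,.04),(.09,-.08,.04)],[(.09,-.08,0),(.09,.08,0)],[(-.035,0,.115),(.035,0,.115)],[(-.09,-.08,0),(-.09,.08,0)],[(.035,0,.115),(.035,0,.04)]]
    for l in L:
        q=((proj(s,T(p,l))-[x0,y0])*k).astype(int); cv2.line(im,tuple(map(int,q[0])),tuple(map(int,q[1])),(0,0,255),1)
    cv2.imwrite(f"pics/{fn}.png",im)
E
python3 - <<'E'
from tray import *
w=snap("wrist");s=snap("scene")
obs=[(s,(-.09,-.08,.045),(369,238)),(s,(-.09,.08,.045),(429.4,261.6)),(s,(.09,-.08,0),(335,289)),(s,(.09,.08,0),(396,320)),
(w,(.09,.08,.04),(195,88)),(w,(.09,-.08,.04),(341,90))]
p,r=fit(obs); print(p.round(4),np.degrees(p[2])); print(r.round(1).tolist()); st()
print("handle",T(p,[(0,0,.098)]))
overlay(w,p,"ow",(150,50,400,300),2.4); overlay(s,p,"os",(320,220,450,330),5)
E
```

```text
[ 0.6378  0.2271 -0.1938] -11.104847370499968
[[-0.1, -2.6], [0.6, -1.8], [-1.5, -0.2], [2.1, 0.2], [-5.6, -0.5], [4.8, 0.1]]
t 40.85 tcp [0.6315 0.2182 0.2471] F [-0.2  0.2 -0.1] gap 0.0927
[[0.984, -0.178, 0.001], [-0.178, -0.984, 0.0], [0.001, -0.0, -1.0]]
handle [[0.63779621 0.22707683 0.098     ]]
```

View pics/ow.png

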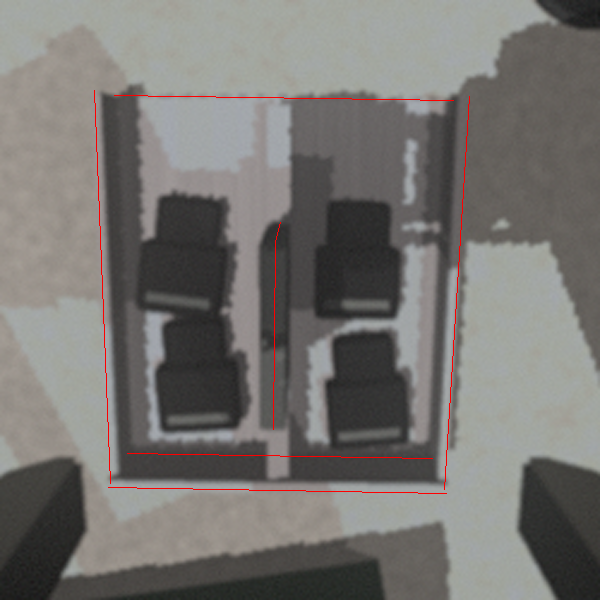

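View pics/os.png

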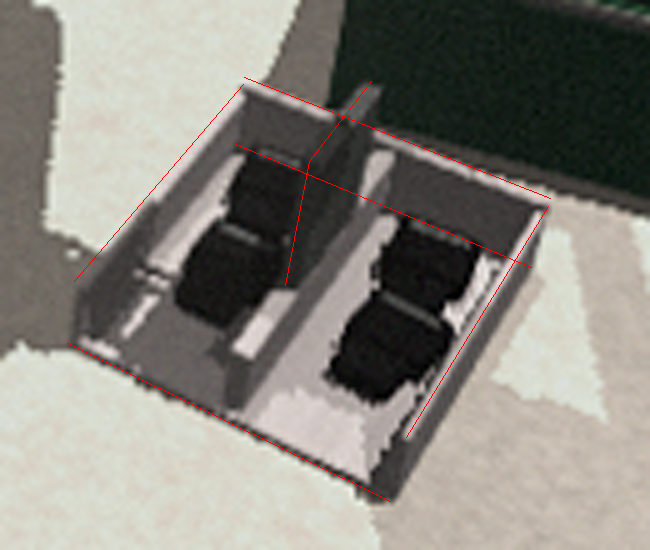

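>>> step_arm --commands '[{"dx": 4,"dy": -10,"dz": 40,"rx": 0,"ry": 0,"rz": 0.01,"grip": 1},{"dx": 0,"dy": 0,"dz": 50,"rx": 0,"ry": 0,"rz": 0,"grip": 1},{"dx": 0,"dy": 0,"dz": 50,"rx": 0,"ry": 0,"rz": 0,"grip": 1},{"dx": 0,"dy": 0,"dz": 30,"rx": 0,"ry": 0,"rz": 0,"grip": 1},{"dx": 0,"dy": 0,"dz": 0,"rx": 0,"ry": 0,"rz": 0,"grip": 0}]' --force 60

```text
clock: 41.48
tcp_pos: [0.6346, 0.227, 0.0732]
eef_rot: [[0.982, -0.188, -0.006], [-0.189, -0.982, -0.002], [-0.005, 0.003, -1.0]]
ft_force: [-0.0, 0.2, -0.3]
finger_gap: 0.0869
```

```bash
python3 - <<'E'
from h import *
w=snap("wrist","w13");s=snap("scene","s13"); st(); print(bot.state()["joint_pos"].round(4).tolist())
for n,im,(x0,y0,x1,y1) in (("s13c",s,(320,170,450,330)),):
    cv2.imwrite(f"pics/{n}.png",cv2.resize(im["image"][y0:y1,x0:x1,::-1],None,fx=3.6,fy=3.6,interpolation=cv2.INTER_CUBIC))
E
```

```text
t 41.58 tcp [0.6377 0.228  0.0779] F [-0.5 -0.7  0.2] gap 0.0795
[[0.982, -0.189, 0.001], [-0.189, -0.982, 0.0], [0.001, -0.001, -1.0]]
[0.2677, 0.4315, 1.392, 0.0, 1.3166, 2.0285]
```

View pics/w13.png

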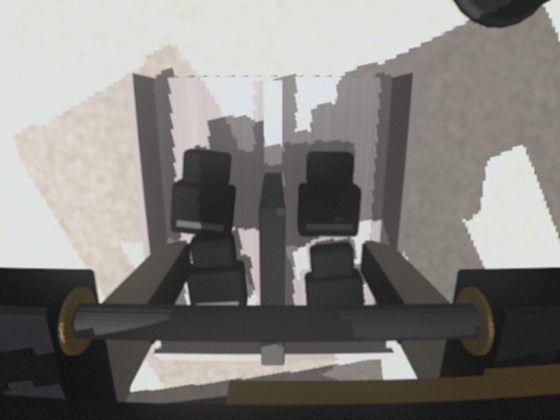

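View pics/s13c.png

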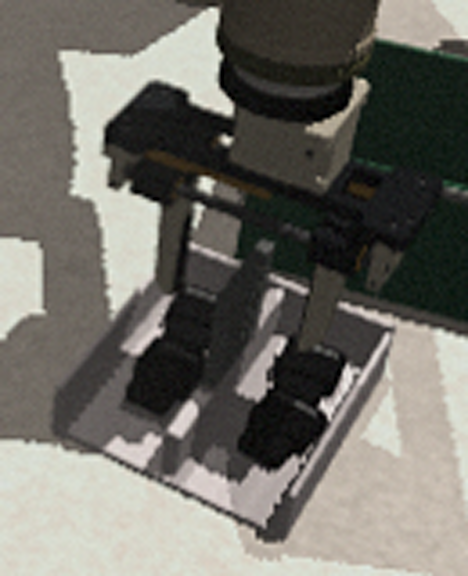

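>>> step_arm --commands '[{"dx": 0,"dy": 0,"dz": 0,"rx": 0,"ry": 0,"rz": 0,"grip": -1},{"dx": 0,"dy": 0,"dz": 0,"rx": 0,"ry": 0,"rz": 0,"grip": -1},{"dx": 0,"dy": 0,"dz": 0,"rx": 0,"ry": 0,"rz": 0,"grip": -1},{"dx": 0,"dy": 0,"dz": 0,"rx": 0,"ry": 0,"rz": 0,"grip": -1},{"dx": 0,"dy": 0,"dz": 0,"rx": 0,"ry": 0,"rz": 0,"grip": -1}]' --force 60

```text
clock: 42.2
tcp_pos: [0.637, 0.2282, 0.0763]
eef_rot: [[0.982, -0.189, -0.0], [-0.189, -0.982, -0.0], [-0.0, 0.0, -1.0]]
ft_force: [-1.0, 0.6, -0.6]
finger_gap: 0.0293
```

>>> step_arm --commands '[{"dx": 0,"dy": 0,"dz": 0,"rx": 0,"ry": 0,"rz": 0,"grip": -1},{"dx": 0,"dy": 0,"dz": 0,"rx": 0,"ry": 0,"rz": 0,"grip": -1},{"dx": 0,"dy": 0,"dz": 0,"rx": 0,"ry": 0,"rz": 0,"grip": -1},{"dx": 0,"dy": 0,"dz": 0,"rx": 0,"ry": 0,"rz": 0,"grip": -1},{"dx": 0,"dy": 0,"dz": 0,"rx": 0,"ry": 0,"rz": 0,"grip": -1}]' --force 60

```text
clock: 42.82
tcp_pos: [0.637, 0.2281, 0.0762]
eef_rot: [[0.982, -0.189, -0.0], [-0.189, -0.982, -0.0], [-0.0, 0.0, -1.0]]
ft_force: [-0.5, -1.0, -0.4]
finger_gap: 0.0099
```

>>> step_arm --commands '[{"dx": 0,"dy": 0,"dz": -5,"rx": 0,"ry": 0,"rz": 0,"grip": -1},{"dx": 0,"dy": 0,"dz": -10,"rx": 0,"ry": 0,"rz": 0,"grip": -1},{"dx": 0,"dy": 0,"dz": -25,"rx": 0,"ry": 0,"rz": 0,"grip": -1},{"dx": 0,"dy": 0,"dz": -30,"rx": 0,"ry": 0,"rz": 0,"grip": -1},{"dx": 0,"dy": 0,"dz": 0,"rx": 0,"ry": 0,"rz": 0,"grip": -1}]' --force 60

```text
clock: 43.45
tcp_pos: [0.6394, 0.2289, 0.1505]
eef_rot: [[0.982, -0.189, 0.007], [-0.189, -0.982, 0.002], [0.006, -0.003, -1.0]]
ft_force: [0.6, -0.2, -4.5]
finger_gap: 0.0098
```

```bash
python3 - <<'E'
from h import *
w=snap("wrist","w14");s=snap("scene","s14"); st(); print(bot.state()["joint_pos"].round(4).tolist())
for n,im,(x0,y0,x1,y1) in (("s14c",s,(300,150,460,330)),):
    cv2.imwrite(f"pics/{n}.png",cv2.resize(im["image"][y0:y1,x0:x1,::-1],None,fx=3,fy=3,interpolation=cv2.INTER_CUBIC))
E
```

```text
t 43.55 tcp [0.637  0.2282 0.146 ] F [-0.3 -0.1 -4.8] gap 0.0098
[[0.982, -0.189, 0.0], [-0.189, -0.982, 0.0], [0.0, -0.0, -1.0]]
[0.2682, 0.3751, 1.3354, 0.0, 1.4309, 2.0292]
```

View pics/s14c.png

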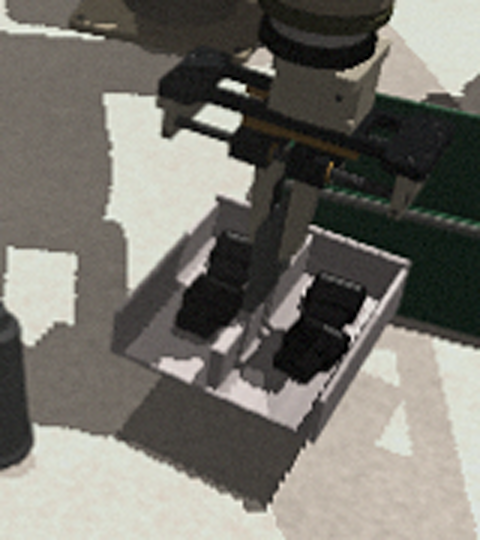

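```bash
cat > kin.py <<'E'
import numpy as np
from scipy.optimize import least_squares
D=[([-1.3834,.1311,1.4893,0,1.523,-.0854],[.1616,-.5773,.2176]),([.2559,.3053,1.2367,0,1.5989,2.0044],[.6315,.2181,.247]),
([0.2677,.4315,1.392,0,1.3166,2.0285],[.6377,.228,.0779]),([0.2682,.3751,1.3354,0,1.4309,2.0292],[.637,.2282,.146]),([-.3699,-.2509,1.8024,0.002,1.5891,1.195],[.4507,-.1191,.2473])]
E
python3 - <<'E'
from kin import *
d=.051
def rz(q,p):
    c,s=np.cos(q[0]),np.sin(q[0]); return c*p[0]+s*p[1],-s*p[0]+c*p[1],p[2]
for q,p in D: print(np.round(rz(q,p),4), np.round(sum(q[1:3])+q[4],4))
def f(v,e=True):
    a,L1,L2,h,ee=v; r=[]
    for q,p in D:
        x,_,z=rz(q,p); q2=q[1];q3=q[1]+q[2]
        r+=[a+L1*np.sin(q2)+L2*np.sin(q3)+ee*np.cos(q3)*1-x, h+L1*np.cos(q2)+L2*np.cos(q3)-ee*np.sin(q3)-z]
    return np.array(r)
r=least_squares(f,[0,.4,.4,.1,0]); print(r.x.round(4),(r.fun*1000).round(1))
r=least_squares(lambda v:f([*v,0]),[0,.4,.4,.1]); print(r.x.round(4),(r.fun*1000).round(1))
E
```

```text
[0.5973 0.0512 0.2176] 3.1434
[0.6661 0.0512 0.247 ] 3.1409
[0.6753 0.0512 0.0779] 3.1401
[0.6747 0.0512 0.146 ] 3.1414
[0.4633 0.0519 0.2473] 3.1406
[ 3.000e-04  3.688e-01  5.532e-01 -6.020e-02  6.040e-02] [ 0.7 -0.  -0.3  0.  -0.2  0.   0.1  0.  -0.3 -0. ]
[-0.0021  0.3515  0.5542 -0.1037] [ 0.1 -0.2 -8.6  0.6  6.2 -0.8  0.8  0.2  1.5  0.2]
```

>>> step_arm --commands '[{"dx": 0,"dy": 0,"dz": -30,"rx": 0,"ry": 0,"rz": 0,"grip": -1},{"dx": 0,"dy": 0,"dz": -50,"rx": 0,"ry": 0,"rz": 0,"grip": -1},{"dx": 0,"dy": 0,"dz": -45,"rx": 0,"ry": 0,"rz": 0,"grip": -1},{"dx": 0,"dy": 0,"dz": -15,"rx": 0,"ry": -0.12,"rz": 0,"grip": -1},{"dx": 0,"dy": 0,"dz": 0,"rx": 0,"ry": -0.12,"rz": 0,"grip": -1}]' --force 60

```text
clock: 44.18
tcp_pos: [0.6373, 0.2287, 0.2881]
eef_rot: [[0.954, -0.188, -0.234], [-0.182, -0.982, 0.046], [-0.238, -0.001, -0.971]]
ft_force: [1.5, 0.7, -4.9]
finger_gap: 0.0097
```

>>> step_arm --commands '[{"dx": 0,"dy": 0,"dz": 0,"rx": 0,"ry": 0,"rz": 0,"grip": -1},{"dx": 0,"dy": 0,"dz": 0,"rx": 0,"ry": 0,"rz": 0,"grip": -1}]' --force 60

```text
clock: 44.42
tcp_pos: [0.6369, 0.2282, 0.2845]
eef_rot: [[0.954, -0.189, -0.233], [-0.184, -0.982, 0.044], [-0.238, 0.001, -0.971]]
ft_force: [0.3, -0.6, -4.2]
finger_gap: 0.0096
```

```bash
python3 - <<'E'
from h import *
s=snap("scene","s15"); x=st(); print(x["joint_pos"].round(4).tolist(), x["eef_rot"].round(4).tolist())
for n,im,(x0,y0,x1,y1) in (("s15c",s,(300,70,500,330)),):
    cv2.imwrite(f"pics/{n}.png",cv2.resize(im["image"][y0:y1,x0:x1,::-1],None,fx=2.2,fy=2.2,interpolation=cv2.INTER_CUBIC))
E
```

```text
t 44.48 tcp [0.6367 0.2285 0.2861] F [-0.3  0.9 -3.6] gap 0.0098
[[0.954, -0.189, -0.232], [-0.183, -0.982, 0.044], [-0.236, 0.0, -0.972]]
[0.2165, 0.5612, 0.8587, 0.1001, 1.9396, 2.003] [[0.9543, -0.1887, -0.2318], [-0.1834, -0.982, 0.0445], [-0.236, 0.0001, -0.9717]]
```

View pics/s15c.png

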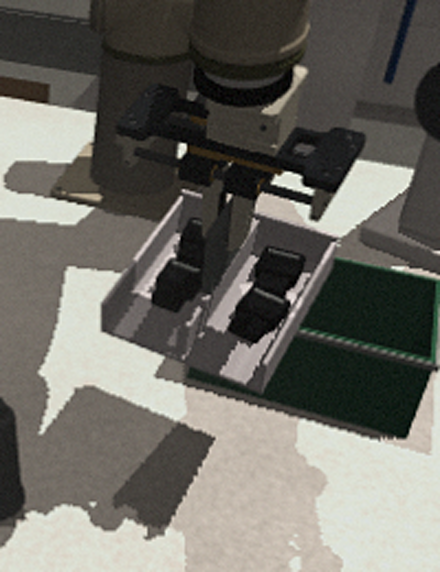

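```bash
cat >> kin.py <<'E'
from scipy.spatial.transform import Rotation as Ro
D.append(([0.2165,0.5612,0.8587,0.1001,1.9396,2.003],[.6367,.2285,.2861]))
R6=np.array([[0.9543,-0.1887,-0.2318],[-0.1834,-0.982,0.0445],[-0.236,0.0001,-0.9717]])
def FK(q,v):
    L1,L2,ee,z0,Lt,d=v
    A=Ro.from_euler('ZY',[q[0],q[1]]); p=Ro.from_euler('Z',q[0]).apply([0,d,z0])+A.apply([0,0,L1])
    B=A*Ro.from_euler('Y',q[2]); p=p+B.apply([ee,0,L2]); C=B*Ro.from_euler('ZY',[q[3],q[4]]); p=p+C.apply([0,0,Lt])
    return p,(C*Ro.from_euler('Z',q[5]+np.pi/2)).as_matrix()
r=least_squares(lambda v:np.concatenate([FK(q,v)[0]-p for q,p in D]),[.37,.55,.06,.3,.3,.051]); V=r.x
QL=np.array([-2.96,-.89,.02,-1.34,0,-2.66]);QH=np.array([2.96,2.26,2.5,4.48,2.73,2.66])
def IK(p,R,q0):
    def f(q):
        pp,RR=FK(q,V); return np.r_[(pp-p)*3,Ro.from_matrix(RR.T@R).as_rotvec()]
    s=least_squares(f,np.clip(q0,QL+.01,QH-.01),bounds=(QL,QH)); return s.x,np.abs(s.fun).max()
E
python3 - <<'E'
from kin import *
print(V.round(4),(r.fun*1000).round(1)); p,R=FK(D[-1][0],V); print(R.round(4)); print(R6)
E
```

```text
[0.369  0.5534 0.0618 0.3185 0.3776 0.0512] [-0.  0. -0.  0.  0.  0.  0. -0. -0.  0. -0.  0.  0.  0. -0. -0. -0.  0.]
[[ 9.543e-01 -1.887e-01 -2.318e-01]
 [-1.834e-01 -9.820e-01  4.440e-02]
 [-2.361e-01  1.000e-04 -9.717e-01]]
[[ 9.543e-01 -1.887e-01 -2.318e-01]
 [-1.834e-01 -9.820e-01  4.450e-02]
 [-2.360e-01  1.000e-04 -9.717e-01]]
```

```bash
cat > plan.py <<'E'
from kin import *
q0=np.array(D[-1][0])
def pose(psi,th,M):
    R=Ro.from_euler('Z',psi).as_matrix()@np.diag([1,-1,-1.])@Ro.from_euler('Y',-th).as_matrix()
    return M-R@np.array([.09,0,.071]),R
if __name__=="__main__":
  hc=np.array([.396,.324])
  for deg in range(-180,180,20):
    psi=np.radians(deg); h=np.array([np.cos(psi),np.sin(psi)]); best=None
    for seed in ([.3,.3,1.2,0,1.6,0],[.6,.3,1.2,1.2,1.6,0],[.6,.3,1.2,-1,1.6,0],[.6,.3,1.2,3,1.0,0],[.6,.3,1.2,1.2,1.6,2],[.6,.3,1.2,-1,1.6,-2],[.6,.0,1.6,3.0,.5,-2],[.6,.0,1.6,3.0,.5,2]):
        q=np.array(seed,float); out=[];
        for th in np.radians([0,20,40,55,65,70]):
            p,R=pose(psi,th,np.r_[hc-.02*h,.15]); q,e=IK(p,R,q); out.append((e,q.copy()))
        es=[round(o[0],3) for o in out]; sc=sum(e<.003 for e in es)
        if best is None or sc>best[0]: best=(sc,es,out[-1][1].round(2),out[0][1].round(2))
    print(deg,best)
E
python3 plan.py
```

```text
-180 (np.int64(6), [np.float64(0.0), np.float64(0.0), np.float64(0.0), np.float64(0.0), np.float64(0.0), np.float64(0.0)], array([ 1.33, -0.49,  2.43, -1.31,  1.24,  0.28]), array([ 0.48,  0.13,  1.48,  0.  ,  1.53, -1.09]))
-160 (np.int64(3), [np.float64(0.0), np.float64(0.0), np.float64(0.0), np.float64(0.028), np.float64(0.079), np.float64(0.12)], array([ 1.21, -0.74,  2.5 , -1.19,  0.97, -0.11]), array([ 0.54,  0.17,  1.44,  0.  ,  1.53, -1.38]))
-140 (np.int64(3), [np.float64(0.0), np.float64(0.0), np.float64(0.0), np.float64(0.093), np.float64(0.195), np.float64(0.241)], array([ 0.27, -0.89,  2.5 ,  0.73,  0.71, -2.42]), array([ 0.61,  0.19,  1.42,  0.  ,  1.53, -1.66]))
-120 (np.int64(3), [np.float64(0.0), np.float64(0.0), np.float64(0.0), np.float64(0.045), np.float64(0.157), np.float64(0.213)], array([ 0.13, -0.89,  2.48,  0.9 ,  1.  , -2.66]), array([ 0.67,  0.17,  1.44, -0.  ,  1.53, -1.95]))
-100 (np.int64(2), [np.float64(0.0), np.float64(0.0), np.float64(0.067), np.float64(0.156), np.float64(0.215), np.float64(0.26)], array([ 0.12, -0.89,  2.41,  0.87,  1.2 , -2.66]), ar
[... 2252 characters left out ...]
1.84, -0.  ,  1.54,  0.19]))
120 (np.int64(6), [np.float64(0.0), np.float64(0.0), np.float64(0.0), np.float64(0.0), np.float64(0.0), np.float64(0.0)], array([ 1.18,  0.51,  1.42, -0.96,  2.  ,  0.62]), array([ 0.37, -0.13,  1.74, -0.  ,  1.53, -0.16]))
140 (np.int64(6), [np.float64(0.0), np.float64(0.0), np.float64(0.0), np.float64(0.0), np.float64(0.0), np.float64(0.0)], array([ 1.28,  0.26,  1.74, -1.07,  1.77,  0.56]), array([ 0.39, -0.02,  1.64, -0.  ,  1.52, -0.48]))
160 (np.int64(6), [np.float64(0.0), np.float64(0.0), np.float64(0.0), np.float64(0.0), np.float64(0.0), np.float64(0.0)], array([ 1.35, -0.05,  2.08, -1.2 ,  1.53,  0.47]), array([ 0.43,  0.06,  1.55,  0.  ,  1.52, -0.79]))
```

```bash
cat > clr.py <<'E'
from plan import *
def links(q):
    L1,L2,ee,z0,Lt,d=V
    A=Ro.from_euler('ZY',[q[0],q[1]]); s=Ro.from_euler('Z',q[0]).apply([0,d,z0]); e=s+A.apply([0,0,L1]); B=A*Ro.from_euler('Y',q[2])
    e2=e+B.apply([ee,0,0]); w=e2+B.apply([0,0,L2]); return s,e,e2,w
def segd(p,a,b):
    t=np.clip((p-a)@(b-a)/((b-a)@(b-a)),0,1); return np.linalg.norm(p-a-t*(b-a))
pts=np.array([[x,y,z] for x in (-.09,0,.09) for y in (-.08,0,.08) for z in (0,.045)])
for psi in (0,10,80,100,120):
  ps=np.radians(psi); h=np.array([np.cos(ps),np.sin(ps),0]); q=np.array([.5,0,1.6,0,1.55,2.0 if psi<50 else .4]);
  for th in (0,20,40,55,65,70):
    M=np.array([.396,.324,.15])-.02*h; p,R=pose(ps,np.radians(th),M); q,e=IK(p,R,q); s,el,e2,w=links(q)
    W=[p+R@np.array([a,-b,.076-c]) for a,b,c in pts]
    print(psi,th,q.round(2),round(e,4),"TCP",p.round(3),"elbow",e2.round(2),"wr",w.round(2),"clr",round(min(segd(P,e2,w) for P in W),3), "arm1",round(min(segd(P,s,el) for P in W),3),"zmin",round(min(P[2] for P in W),3))
E
python3 clr.py
```

```text
0 0 [ 0.73 -0.34  1.92 -0.    1.56  2.3 ] 0.0 TCP [0.286 0.324 0.221] elbow [-0.13 -0.04  0.6 ] wr [0.29 0.32 0.6 ] clr 0.409 arm1 0.334 zmin 0.145
0 20 [ 0.54 -0.01  1.62  0.18  1.83  2.13] 0.0 TCP [0.316 0.324 0.247] elbow [-0.03  0.04  0.63] wr [0.44 0.32 0.6 ] clr 0.366 arm1 0.325 zmin 0.145
0 40 [0.42 0.36 1.3  0.31 2.11 2.07] 0.0 TCP [0.353 0.324 0.262] elbow [0.09 0.1  0.6 ] wr [0.6  0.32 0.55] clr 0.292 arm1 0.323 zmin 0.146
0 55 [0.37 0.64 1.06 0.42 2.32 2.09] 0.0 TCP [0.383 0.324 0.264] elbow [0.18 0.13 0.55] wr [0.69 0.32 0.48] clr 0.219 arm1 0.296 zmin 0.147
0 65 [0.35 0.83 0.89 0.51 2.46 2.14] 0.0 TCP [0.402 0.324 0.262] elbow [0.23 0.14 0.51] wr [0.74 0.32 0.42] clr 0.166 arm1 0.26 zmin 0.148
0 70 [0.34 0.93 0.81 0.57 2.53 2.18] 0.0 TCP [0.412 0.324 0.259] elbow [0.25 0.14 0.48] wr [0.77 0.32 0.39] clr 0.138 arm1 0.237 zmin 0.148
10 0 [ 0.69 -0.38  1.95 -0.    1.57  2.09] 0.0 TCP [0.288 0.305 0.221] elbow [-0.14 -0.05  0.6 ] wr [0.29 0.3  0.6 ] clr 0.409 arm1 0.326 zmin 0.145
10 20 [0.55 0.01 1.61 0.13 1.85 1.96] 0.0 TCP [0.317 0.31  0.247] elbow [-0.03  0.04  0.63] wr 
[... 2587 characters left out ...]
0 TCP [0.436 0.254 0.247] elbow [-0.06  0.02  0.62] wr [0.37 0.37 0.6 ] clr 0.408 arm1 0.448 zmin 0.145
120 40 [ 0.94  0.1   1.61 -0.64  1.73  0.41] 0.0 TCP [0.418 0.286 0.262] elbow [-0.03  0.05  0.62] wr [0.3  0.5  0.55] clr 0.389 arm1 0.454 zmin 0.146
120 55 [ 1.09  0.29  1.52 -0.81  1.86  0.54] 0.0 TCP [0.403 0.312 0.264] elbow [-0.    0.1   0.61] wr [0.25 0.58 0.48] clr 0.36 arm1 0.443 zmin 0.147
120 65 [ 1.15  0.44  1.45 -0.91  1.95  0.6 ] 0.0 TCP [0.393 0.329 0.262] elbow [0.01 0.15 0.59] wr [0.22 0.63 0.42] clr 0.336 arm1 0.426 zmin 0.148
120 70 [ 1.18  0.51  1.42 -0.96  2.    0.62] 0.0 TCP [0.388 0.338 0.259] elbow [0.01 0.17 0.58] wr [0.21 0.65 0.39] clr 0.324 arm1 0.416 zmin 0.148
```

```bash
python3 - <<'E'
from plan import *
q=q0; ps=np.radians(-10.9)
def go(p,th):
    global q
    R=Ro.from_euler('Z',ps).as_matrix()@np.diag([1,-1,-1.])@Ro.from_euler('Y',-np.radians(th)).as_matrix()
    qn,e=IK(np.array(p),R,q); print(np.round(p,3),th,qn.round(2),round(e,4),"maxdq",np.abs(qn-q).max().round(2)); q=qn
a=np.array([.637,.2285,.286]); b=np.array([.39,.326,.27])
for s in np.linspace(0,1,6): go(a+s*(b-a),13.8)
for th in (20,30,40,50,60,65,70): go(b,th)
# world->tool delta at present
R=R6; print((R.T@(b-np.array([.6367,.2285,.2861]))*1000).round(1))
E
```

```text
[0.637 0.228 0.286] 13.8 [0.22 0.56 0.85 0.1  1.94 2.  ] 0.0 maxdq 0.0
[0.588 0.248 0.283] 13.8 [0.26 0.44 1.03 0.11 1.89 2.04] 0.0 maxdq 0.18
[0.538 0.268 0.28 ] 13.8 [0.3  0.32 1.18 0.12 1.85 2.09] 0.0 maxdq 0.15
[0.489 0.287 0.276] 13.8 [0.36 0.22 1.31 0.13 1.82 2.14] 0.0 maxdq 0.13
[0.439 0.306 0.273] 13.8 [0.42 0.12 1.42 0.14 1.8  2.2 ] 0.0 maxdq 0.11
[0.39  0.326 0.27 ] 13.8 [0.48 0.03 1.52 0.15 1.78 2.26] 0.0 maxdq 0.1
[0.39  0.326 0.27 ] 20 [0.44 0.12 1.45 0.21 1.85 2.23] 0.0 maxdq 0.08
[0.39  0.326 0.27 ] 30 [0.39 0.25 1.35 0.3  1.97 2.21] 0.0 maxdq 0.13
[0.39  0.326 0.27 ] 40 [0.34 0.38 1.26 0.39 2.09 2.2 ] 0.0 maxdq 0.13
[0.39  0.326 0.27 ] 50 [0.31 0.52 1.17 0.47 2.2  2.21] 0.0 maxdq 0.13
[0.39  0.326 0.27 ] 60 [0.29 0.65 1.1  0.57 2.31 2.23] 0.0 maxdq 0.13
[0.39  0.326 0.27 ] 65 [0.28 0.71 1.06 0.62 2.36 2.25] 0.0 maxdq 0.06
[0.39  0.326 0.27 ] 70 [0.27 0.77 1.03 0.67 2.41 2.28] 0.0 maxdq 0.06
[-249.5  -49.2   77.2]
```

>>> step_arm --commands '[{"dx": -11,"dy": -2,"dz": 3.5,"rx": 0,"ry": 0,"rz": 0,"grip": -1},{"dx": -23,"dy": -4.5,"dz": 7,"rx": 0,"ry": 0,"rz": 0,"grip": -1},{"dx": -37,"dy": -7.5,"dz": 11.5,"rx": 0,"ry": 0,"rz": 0,"grip": -1},{"dx": -42,"dy": -8,"dz": 13,"rx": 0,"ry": 0,"rz": 0,"grip": -1},{"dx": -42,"dy": -8,"dz": 13,"rx": 0,"ry": 0,"rz": 0,"grip": -1}]' --force 60

```text
clock: 45.1
tcp_pos: [0.4817, 0.289, 0.278]
eef_rot: [[0.955, -0.188, -0.229], [-0.183, -0.982, 0.046], [-0.233, -0.002, -0.972]]
ft_force: [0.2, 0.6, -3.9]
finger_gap: 0.0097
```

>>> step_arm --commands '[{"dx": -37,"dy": -7.5,"dz": 11.5,"rx": 0,"ry": 0,"rz": 0,"grip": -1},{"dx": -29,"dy": -5.5,"dz": 9,"rx": 0,"ry": 0,"rz": 0,"grip": -1},{"dx": -19,"dy": -4,"dz": 6,"rx": 0,"ry": 0,"rz": 0,"grip": -1},{"dx": -9,"dy": -2,"dz": 2.5,"rx": 0,"ry": 0,"rz": 0,"grip": -1},{"dx": 0,"dy": 0,"dz": 0,"rx": 0,"ry": 0,"rz": 0,"grip": -1}]' --force 60

```text
clock: 45.72
tcp_pos: [0.3909, 0.3256, 0.2712]
eef_rot: [[0.954, -0.189, -0.232], [-0.183, -0.982, 0.045], [-0.236, -0.001, -0.972]]
ft_force: [0.4, -0.2, -4.7]
finger_gap: 0.0098
```

```bash
python3 - <<'E'
from h import *
s=snap("scene","s16"); t=snap("top","t16"); x=st(); print(x["joint_pos"].round(3).tolist())
for n,im,(x0,y0,x1,y1) in (("s16c",s,(300,70,520,310)),("t16c",t,(80,150,300,350))):
    cv2.imwrite(f"pics/{n}.png",cv2.resize(im["image"][y0:y1,x0:x1,::-1],None,fx=2.4,fy=2.4,interpolation=cv2.INTER_CUBIC))
E
```

```text
t 45.83 tcp [0.3916 0.3252 0.2708] F [ 0.4  0.7 -4.5] gap 0.0096
[[0.954, -0.19, -0.233], [-0.184, -0.982, 0.045], [-0.237, -0.0, -0.972]]
[0.481, 0.035, 1.514, 0.151, 1.779, 2.261]
```

View pics/s16c.png

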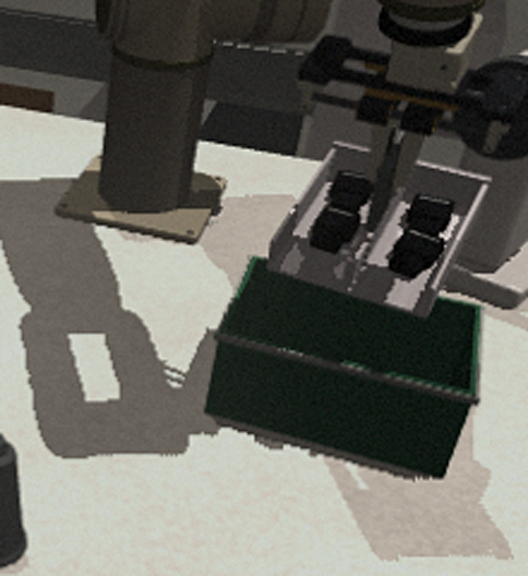

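View pics/t16c.png

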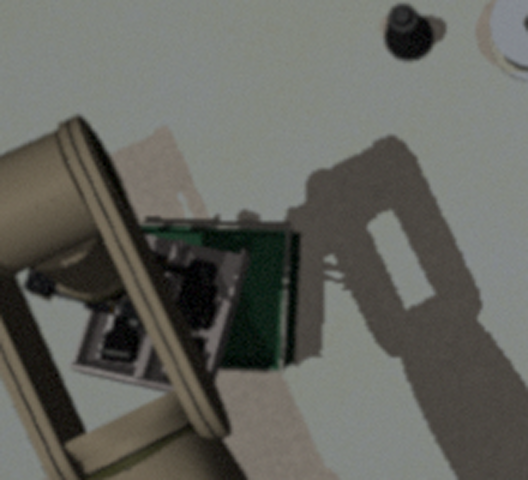

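>>> step_arm --commands '[{"dx": 0,"dy": 0,"dz": 0,"rx": 0,"ry": -0.1,"rz": 0,"grip": -1},{"dx": 0,"dy": 0,"dz": 0,"rx": 0,"ry": -0.15,"rz": 0,"grip": -1},{"dx": 0,"dy": 0,"dz": 0,"rx": 0,"ry": -0.15,"rz": 0,"grip": -1},{"dx": 0,"dy": 0,"dz": 0,"rx": 0,"ry": -0.15,"rz": 0,"grip": -1},{"dx": 0,"dy": 0,"dz": 0,"rx": 0,"ry": -0.15,"rz": 0,"grip": -1}]' --force 60

```text
clock: 46.45
tcp_pos: [0.3927, 0.3249, 0.2705]
eef_rot: [[0.577, -0.191, -0.794], [-0.112, -0.982, 0.155], [-0.809, -0.001, -0.588]]
ft_force: [0.3, 1.1, -3.9]
finger_gap: 0.0096
```

>>> step_arm --commands '[{"dx": 0,"dy": 0,"dz": 0,"rx": 0,"ry": -0.12,"rz": 0,"grip": -1},{"dx": 0,"dy": 0,"dz": 0,"rx": 0,"ry": -0.08,"rz": 0,"grip": -1},{"dx": 0,"dy": 0,"dz": 0,"rx": 0,"ry": 0,"rz": 0,"grip": -1},{"dx": 0,"dy": 0,"dz": 0,"rx": 0,"ry": 0,"rz": 0,"grip": -1}]' --force 60

```text
clock: 46.95
tcp_pos: [0.3917, 0.3254, 0.2708]
eef_rot: [[0.413, -0.19, -0.891], [-0.079, -0.982, 0.172], [-0.907, -0.001, -0.42]]
ft_force: [0.1, 0.5, -2.2]
finger_gap: 0.01
```

```bash
python3 - <<'E'
from h import *
s=snap("scene","s17"); x=st(); print(x["joint_pos"].round(3).tolist())
for n,im,(x0,y0,x1,y1) in (("s17c",s,(300,70,520,310)),):
    cv2.imwrite(f"pics/{n}.png",cv2.resize(im["image"][y0:y1,x0:x1,::-1],None,fx=2.4,fy=2.4,interpolation=cv2.INTER_CUBIC))
E
```

```text
t 47.0 tcp [0.3915 0.3256 0.2714] F [-0.2  0.4 -3.2] gap 0.0096
[[0.414, -0.189, -0.891], [-0.079, -0.982, 0.172], [-0.907, -0.001, -0.421]]
[0.278, 0.709, 1.057, 0.623, 2.363, 2.252]
```

View pics/s17c.png

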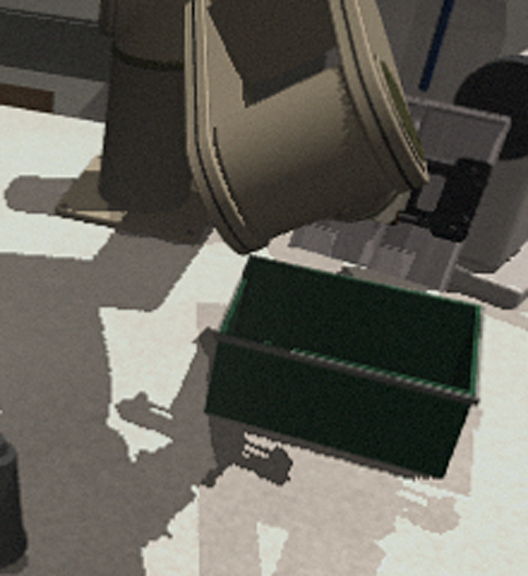

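>>> step_arm --commands '[{"dx": 0,"dy": 0,"dz": 0,"rx": 0,"ry": -0.08,"rz": 0,"grip": -1},{"dx": 0,"dy": 0,"dz": 0,"rx": 0,"ry": 0,"rz": 0,"grip": -1},{"dx": 0,"dy": 0,"dz": 0,"rx": 0,"ry": 0,"rz": 0,"grip": -1},{"dx": 0,"dy": 0,"dz": 0,"rx": 0,"ry": 0,"rz": 0,"grip": -1},{"dx": 0,"dy": 0,"dz": 0,"rx": 0,"ry": 0,"rz": 0,"grip": -1}]' --force 60

```text
clock: 47.62
tcp_pos: [0.3909, 0.3257, 0.2713]
eef_rot: [[0.339, -0.189, -0.922], [-0.065, -0.982, 0.177], [-0.938, -0.001, -0.345]]
ft_force: [0.7, -0.0, -2.7]
finger_gap: 0.0097
```

```bash
python3 - <<'E'
from h import *
s=snap("scene","s18"); t=snap("top","t18");w=snap("wrist","w18");x=st(); F=[bot.state()["ft_force"][2]]; print(F)
for n,im,(x0,y0,x1,y1) in (("s18c",s,(300,70,520,310)),("t18c",t,(80,150,300,350))):
    cv2.imwrite(f"pics/{n}.png",cv2.resize(im["image"][y0:y1,x0:x1,::-1],None,fx=2.4,fy=2.4,interpolation=cv2.INTER_CUBIC))
E
```

```text
t 47.77 tcp [0.3909 0.3256 0.2709] F [ 0.8  0.9 -3. ] gap 0.0098
[[0.338, -0.189, -0.922], [-0.065, -0.982, 0.177], [-0.939, -0.0, -0.344]]
[np.float64(-3.0378062358783557)]
```

View pics/w18.png

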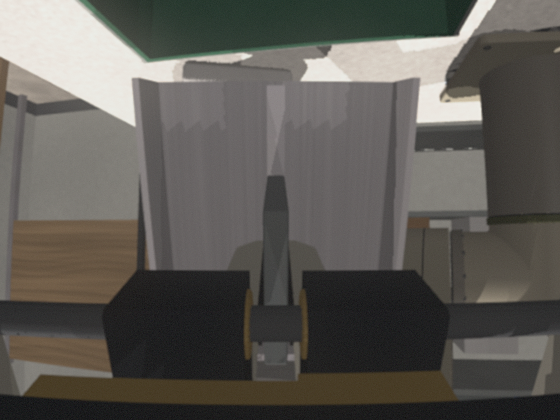

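View pics/t18c.png

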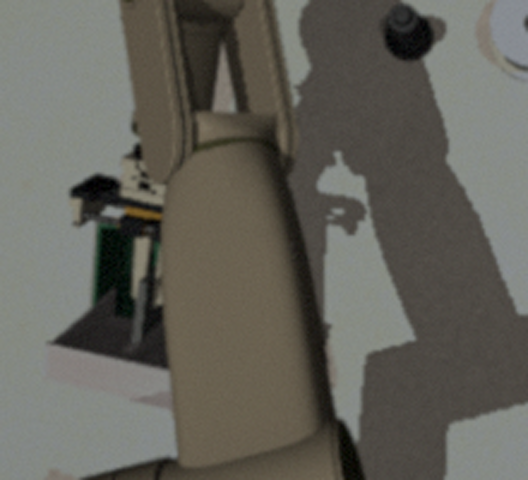

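>>> step_arm --commands '[{"dx": 0,"dy": 0,"dz": 0,"rx": 0,"ry": 0.12,"rz": 0,"grip": -1},{"dx": 0,"dy": 0,"dz": 0,"rx": 0,"ry": 0.15,"rz": 0,"grip": -1},{"dx": 0,"dy": 0,"dz": 0,"rx": 0,"ry": 0.15,"rz": 0,"grip": -1},{"dx": 0,"dy": 0,"dz": 0,"rx": 0,"ry": 0.15,"rz": 0,"grip": -1},{"dx": 0,"dy": 0,"dz": 0,"rx": 0,"ry": 0.15,"rz": 0,"grip": -1}]' --force 60

```text
clock: 48.4
tcp_pos: [0.3912, 0.3254, 0.2714]
eef_rot: [[0.864, -0.189, -0.466], [-0.166, -0.982, 0.091], [-0.475, -0.001, -0.88]]
ft_force: [-1.2, 0.8, -2.7]
finger_gap: 0.0101
```

>>> step_arm --commands '[{"dx": 0,"dy": 0,"dz": 0,"rx": 0,"ry": 0.15,"rz": 0,"grip": -1},{"dx": 0,"dy": 0,"dz": 0,"rx": 0,"ry": 0.15,"rz": 0,"grip": -1},{"dx": 0,"dy": 0,"dz": 0,"rx": 0,"ry": 0.12,"rz": 0,"grip": -1},{"dx": 0,"dy": 0,"dz": 0,"rx": 0,"ry": 0.08,"rz": 0,"grip": -1},{"dx": 0,"dy": 0,"dz": 0,"rx": 0,"ry": 0,"rz": 0,"grip": -1}]' --force 60

```text
clock: 49.02
tcp_pos: [0.3893, 0.3259, 0.2713]
eef_rot: [[0.982, -0.187, -0.0], [-0.187, -0.982, 0.001], [-0.0, -0.001, -1.0]]
ft_force: [0.5, 0.4, -3.2]
finger_gap: 0.0097
```

```bash
python3 - <<'E'
from h import *
s=snap("scene","s19"); x=st(); R=x["eef_rot"]; print((R.T@(np.array([.637,.228,.27])-x["tcp_pos"])*1000).round(1))
# rotation to level yaw -10.9
print(R.round(4).tolist())
for n,im,(x0,y0,x1,y1) in (("s19c",s,(300,70,520,310)),):
    cv2.imwrite(f"pics/{n}.png",cv2.resize(im["image"][y0:y1,x0:x1,::-1],None,fx=2.4,fy=2.4,interpolation=cv2.INTER_CUBIC))
E
```

```text
t 49.08 tcp [0.3898 0.3257 0.2709] F [-0.4 -0.1 -3.2] gap 0.0094
[[0.982, -0.188, -0.002], [-0.188, -0.982, 0.0], [-0.002, -0.0, -1.0]]
[261.2  49.6   0.4]
[[0.9822, -0.1877, -0.0018], [-0.1877, -0.9822, 0.0005], [-0.0018, -0.0001, -1.0]]
```

View pics/s19c.png

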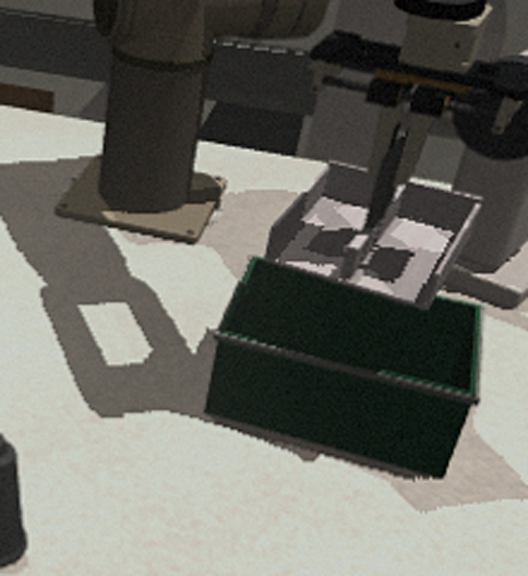

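>>> step_arm --commands '[{"dx": 20,"dy": 4,"dz": 0,"rx": 0,"ry": 0,"rz": 0,"grip": -1},{"dx": 44,"dy": 8,"dz": 0,"rx": 0,"ry": 0,"rz": 0,"grip": -1},{"dx": 54,"dy": 10,"dz": 0,"rx": 0,"ry": 0,"rz": 0,"grip": -1},{"dx": 54,"dy": 10,"dz": 0,"rx": 0,"ry": 0,"rz": 0,"grip": -1},{"dx": 50,"dy": 10,"dz": 0,"rx": 0,"ry": 0,"rz": 0,"grip": -1}]' --force 60

```text
clock: 49.7
tcp_pos: [0.6038, 0.2396, 0.2693]
eef_rot: [[0.982, -0.191, -0.002], [-0.191, -0.982, -0.0], [-0.002, 0.001, -1.0]]
ft_force: [0.2, 0.8, -3.4]
finger_gap: 0.0097
```

>>> step_arm --commands '[{"dx": 39,"dy": 8,"dz": 0,"rx": 0,"ry": 0,"rz": 0,"grip": -1},{"dx": 0,"dy": 0,"dz": 0,"rx": 0,"ry": 0,"rz": 0,"grip": -1},{"dx": 0,"dy": 0,"dz": 0,"rx": 0,"ry": 0,"rz": 0,"grip": -1}]' --force 60

```text
clock: 50.08
tcp_pos: [0.6383, 0.2257, 0.2692]
eef_rot: [[0.982, -0.191, -0.003], [-0.191, -0.982, -0.0], [-0.003, 0.001, -1.0]]
ft_force: [-1.4, 1.0, -3.0]
finger_gap: 0.0095
```

```bash
python3 - <<'E'
from h import *
s=snap("scene","s20");t=snap("top","t20"); x=st()
for n,im,(x0,y0,x1,y1) in (("s20c",s,(300,70,520,310)),("t20c",t,(80,130,300,330))):
    cv2.imwrite(f"pics/{n}.png",cv2.resize(im["image"][y0:y1,x0:x1,::-1],None,fx=2.4,fy=2.4,interpolation=cv2.INTER_CUBIC))
E
```

```text
t 50.17 tcp [0.6376 0.2269 0.2703] F [-0.7  0.7 -2.3] gap 0.0097
[[0.982, -0.189, -0.001], [-0.189, -0.982, 0.0], [-0.001, 0.0, -1.0]]
```

View pics/s20c.png

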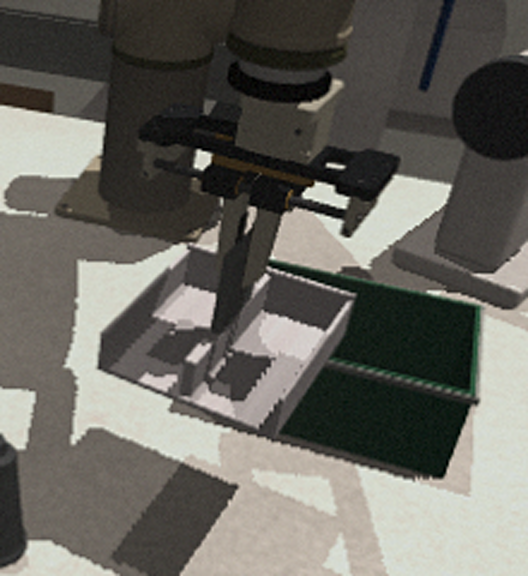

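View pics/t20c.png

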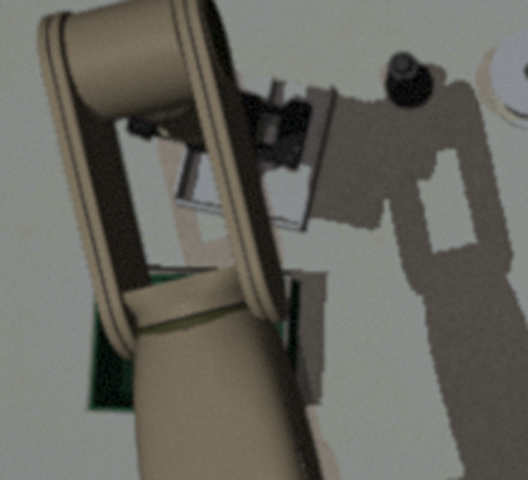

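>>> step_arm --commands '[{"dx": 0,"dy": 0,"dz": 30,"rx": 0,"ry": 0,"rz": 0,"grip": -1},{"dx": 0,"dy": 0,"dz": 50,"rx": 0,"ry": 0,"rz": 0,"grip": -1},{"dx": 0,"dy": 0,"dz": 50,"rx": 0,"ry": 0,"rz": 0,"grip": -1},{"dx": 0,"dy": 0,"dz": 35,"rx": 0,"ry": 0,"rz": 0,"grip": -1},{"dx": 0,"dy": 0,"dz": 10,"rx": 0,"ry": 0,"rz": 0,"grip": -1}]' --force 60

```text
clock: 50.8
tcp_pos: [0.6351, 0.2271, 0.0928]
eef_rot: [[0.982, -0.188, -0.005], [-0.188, -0.982, -0.001], [-0.005, 0.002, -1.0]]
ft_force: [0.3, -0.0, -2.7]
finger_gap: 0.0098
```

>>> step_arm --commands '[{"dx": 0,"dy": 0,"dz": 10,"rx": 0,"ry": 0,"rz": 0,"grip": -1},{"dx": 0,"dy": 0,"dz": 4,"rx": 0,"ry": 0,"rz": 0,"grip": -1},{"dx": 0,"dy": 0,"dz": 2,"rx": 0,"ry": 0,"rz": 0,"grip": -1},{"dx": 0,"dy": 0,"dz": 0.7,"rx": 0,"ry": 0,"rz": 0,"grip": -1}]' --force 60

```text
clock: 51.3
tcp_pos: [0.6383, 0.2272, 0.08]
eef_rot: [[0.982, -0.189, 0.001], [-0.189, -0.982, 0.0], [0.001, -0.001, -1.0]]
ft_force: [0.1, -0.1, -3.3]
finger_gap: 0.0099
```

>>> step_arm --commands '[{"dx": 0,"dy": 0,"dz": 1.5,"rx": 0,"ry": 0,"rz": 0,"grip": -1},{"dx": 0,"dy": 0,"dz": 1,"rx": 0,"ry": 0,"rz": 0,"grip": -1},{"dx": 0,"dy": 0,"dz": 0.5,"rx": 0,"ry": 0,"rz": 0,"grip": -1},{"dx": 0,"dy": 0,"dz": 0,"rx": 0,"ry": 0,"rz": 0,"grip": -1}]' --force 60

```text
clock: 51.8
tcp_pos: [0.6378, 0.2271, 0.0763]
eef_rot: [[0.982, -0.189, 0.0], [-0.189, -0.982, 0.0], [0.0, -0.0, -1.0]]
ft_force: [-0.2, 0.1, -0.5]
finger_gap: 0.0101
```

Contact at the same height as the pick. Release and retreat.

>>> step_arm --commands '[{"dx": 0,"dy": 0,"dz": 0.3,"rx": 0,"ry": 0,"rz": 0,"grip": -1},{"dx": 0,"dy": 0,"dz": 0,"rx": 0,"ry": 0,"rz": 0,"grip": 0},{"dx": 0,"dy": 0,"dz": 0,"rx": 0,"ry": 0,"rz": 0,"grip": 0},{"dx": 0,"dy": 0,"dz": 0,"rx": 0,"ry": 0,"rz": 0,"grip": 0},{"dx": 0,"dy": 0,"dz": 0,"rx": 0,"ry": 0,"rz": 0,"grip": 0}]' --force 20

```text
clock: 52.42
tcp_pos: [0.6377, 0.2271, 0.0757]
eef_rot: [[0.982, -0.189, 0.0], [-0.189, -0.982, -0.0], [0.0, 0.0, -1.0]]
ft_force: [0.6, 0.9, 0.6]
finger_gap: 0.0442
```

>>> step_arm --commands '[{"dx": 0,"dy": 0,"dz": -15,"rx": 0,"ry": 0,"rz": 0,"grip": 0},{"dx": 0,"dy": 0,"dz": -45,"rx": 0,"ry": 0,"rz": 0,"grip": 0},{"dx": 0,"dy": 0,"dz": -60,"rx": 0,"ry": 0,"rz": 0,"grip": 0},{"dx": 0,"dy": 0,"dz": -60,"rx": 0,"ry": 0,"rz": 0,"grip": 0},{"dx": 0,"dy": 0,"dz": -30,"rx": 0,"ry": 0,"rz": 0,"grip": 0}]' --force 20

```text
clock: 53.05
tcp_pos: [0.639, 0.2274, 0.2925]
eef_rot: [[0.982, -0.189, 0.007], [-0.189, -0.982, 0.002], [0.007, -0.003, -1.0]]
ft_force: [0.8, -0.2, -0.3]
finger_gap: 0.0467
```

>>> step_arm --commands '[{"dx": 0,"dy": 55,"dz": 0,"rx": 0,"ry": 0,"rz": 0,"grip": 0},{"dx": 0,"dy": 60,"dz": 0,"rx": 0,"ry": 0,"rz": 0,"grip": 0},{"dx": 0,"dy": 60,"dz": 0,"rx": 0,"ry": 0,"rz": 0,"grip": 0},{"dx": 0,"dy": 60,"dz": 0,"rx": 0,"ry": 0,"rz": 0,"grip": 0},{"dx": 0,"dy": 0,"dz": 0,"rx": 0,"ry": 0,"rz": 0,"grip": 0}]' --force 20

```text
clock: 53.68
tcp_pos: [0.5928, -0.0077, 0.2874]
eef_rot: [[0.981, -0.194, 0.002], [-0.194, -0.981, -0.001], [0.002, 0.001, -1.0]]
ft_force: [0.8, -0.1, 1.0]
finger_gap: 0.0463
```

```bash
python3 - <<'E'
from h import *
s=snap("scene","s21");t=snap("top","t21"); w=snap("wrist","w21"); x=st()
for n,im,(x0,y0,x1,y1) in (("s21c",s,(140,100,520,330)),("t21c",t,(110,130,420,330)),("t21h",t,(110,230,210,310))):
    k=min(780/(x1-x0),580/(y1-y0)); im2=im["image"][y0:y1,x0:x1,::-1]
    if n.endswith("h"): im2=np.clip(im2.astype(float)*2,0,255).astype(np.uint8)
    cv2.imwrite(f"pics/{n}.png",cv2.resize(im2,None,fx=k,fy=k,interpolation=cv2.INTER_CUBIC))
E
```

```text
t 53.83 tcp [ 0.5936 -0.003   0.2867] F [-0.2  0.1  0.3] gap 0.0464
[[0.982, -0.189, 0.001], [-0.189, -0.982, 0.0], [0.001, -0.001, -1.0]]
```

View pics/s21c.png

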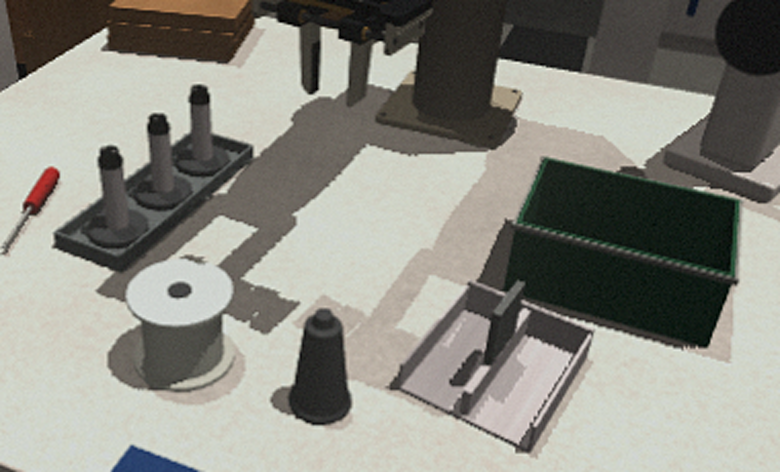

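View pics/t21c.png

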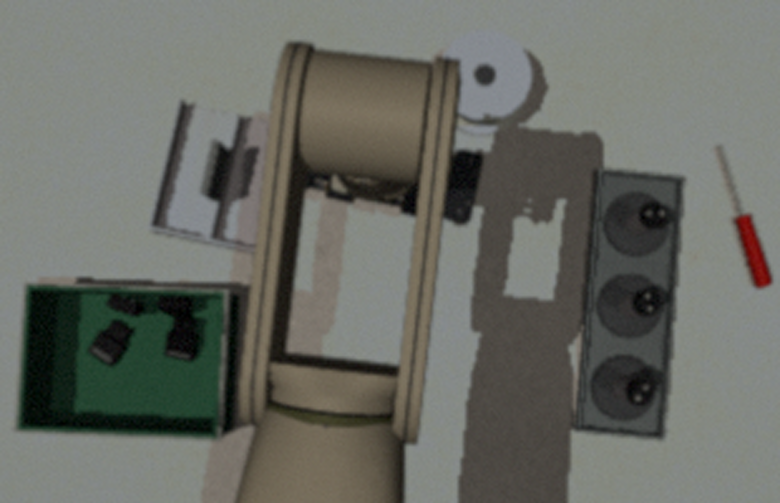

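View pics/t21h.png

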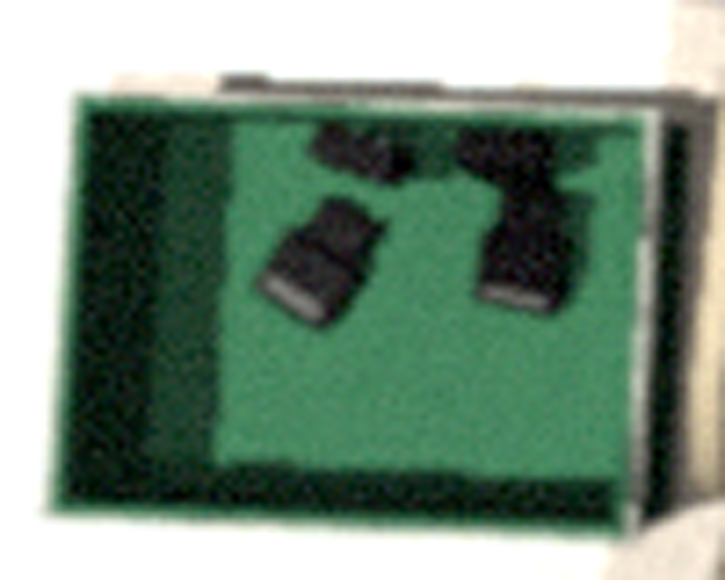

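```bash
python3 - <<'E'
from h import *
a=cv2.imread("pics/scene0.png");b=cv2.imread("pics/s21.png")
x0,y0,x1,y1=150,130,330,310
cv2.imwrite("pics/cmp.png",np.hstack([cv2.resize(i[y0:y1,x0:x1],None,fx=2.15,fy=2.15,interpolation=cv2.INTER_CUBIC) for i in (a,b)]))
cv2.imwrite("pics/st.png",cv2.resize(b[130:240,160:275],None,fx=5,fy=5,interpolation=cv2.INTER_CUBIC))
s=snap("scene")
for n in ("cone","reel","driver"):
    print(n,[(round(k["p"],2),np.round(k["location"],1).tolist()) for k in bot.cut_out(s,n)[:2]])
# expected top positions collapsed
for P in [(.589,-.327),(.479,-.318),(.3695,-.309)]: print(proj(s,[[*P,.139],[*P,.125],[*P,.019]]).round(1).tolist())
st()
E
```

```text
cone [(0.78, [295.2, 282.0])]
reel [(0.82, [230.2, 255.8])]
driver [(0.67, [157.3, 189.8])]
[[192.3, 173.0], [192.9, 177.4], [196.7, 208.8]]
[[216.0, 156.8], [216.4, 161.0], [218.9, 191.2]]
[[236.7, 142.5], [236.9, 146.6], [238.4, 175.7]]
t 54.02 tcp [ 0.5935 -0.0022  0.2858] F [ 0.6  0.5 -0.4] gap 0.0466
[[0.982, -0.187, 0.0], [-0.187, -0.982, 0.0], [-0.0, -0.0, -1.0]]
```

View pics/cmp.png

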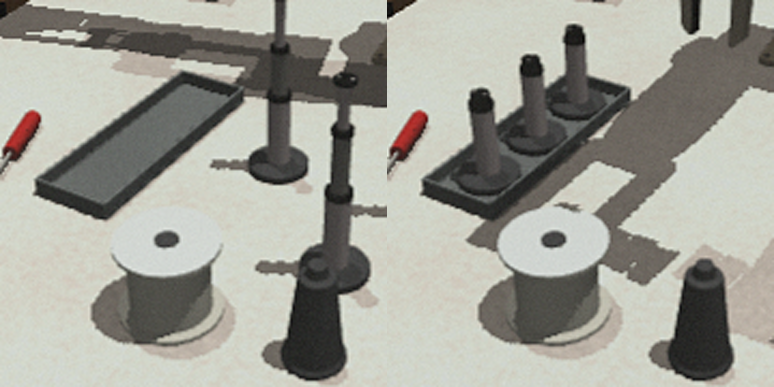

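View pics/st.png

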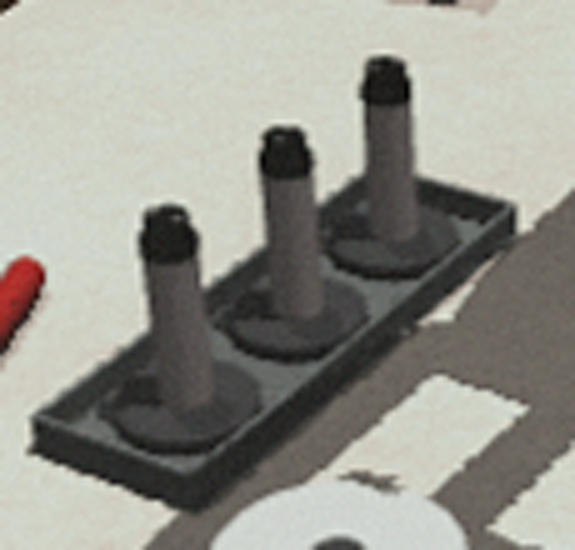

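```bash
python3 -c "
from plant import bot
print(bot.job_done())"
```

```text
the job is handed in; nothing more can be done
None
```

The job is done and handed in at about 54 s on the robot's clock. `bot.job_done()` gives no verdict, so the checks below are mine.

- **Masts:** I pressed each of the three masts home where it stood. The inner section moved first at about 3.5 N, then the middle one at about 8 N. Each stopped with the disc 134 mm up and the force rising to about 13 N.
- **Stands:** All three were carried by the outer tube and stand upright in the carrier, 110 mm apart. In the last pictures their tops are within about 1–2 pixels of where collapsed masts should be.
- **Buckles:** The tray was tipped to 70° over the hopper. The top view shows all four buckles inside, the wrist picture shows an empty tray, and the force in the hand matched an empty tray.
- **Tray:** It is back flat where it stood, released at the same height it was picked up.
- **Bystanders:** The cone, reel and screwdriver look unmoved against the first picture. The detector's positions for them differ by 2–5 pixels, which I put down to scatter because the pictures line up.

No check failed. The tray stayed put until I picked it up.

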